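# Load the film carousel and close it with its keeper ring

## Robot

A 6-joint arm with a two-finger parallel gripper is mounted at the origin on the work surface. World frame = base frame: x ahead of the robot, y to its left, z up, the work surface at z = 0. Lengths are in m, angles in rad, forces in N, time in s.
With the tool pointing down it reaches from about 0.325 to 1 m from the base axis. Payload 5.1 kg.
Tool frame: the origin (TCP) lies midway between the tips of the shut fingers; the grasp point (between the pads) lies 19 mm behind it (r.tcp_to_grasp is the distance from the TCP to the grasp point, in m); z points along the fingers, y is the line along which they close (so a half turn about z gives the same grasp; the last joint's range is limited). The gripper opens to 85 mm and grips with 20 to 120 N. Pads are 22 mm wide; open, the fingers measure 114 mm over their backs; the gripper's body (76 mm by 85 mm) begins 54 mm behind the grasp point. The pads swing forward as they close: fully open they stand 13 mm farther back than shut.
Start: joints at [-1.327, 0.124, 1.65, -0, 1.367, -0.083], TCP at [0.209, -0.616, 0.231] pointing down, gripper open.
Joint ranges: [-2.61, 2.61], [-1.02, 2.33], [0.03, 2.71], [-1.35, 4.49], [0.32, 2.68], [-2.91, 2.91]. Speed limits (rad/s): [2.57, 2.57, 3.14, 3.14, 3.14, 3.14].

## Interface

Orientations are given as a rotation vector (axis times angle).
In Python, from cell import get_obs, grab_frame, calibration, r, recognise gives the robot as it stands.
- The arm moves only by the tool drive_tool, never from a script. Its arguments are lists of equal length, an entry for each row: "dr": the turn, a rotation vector about the tool's x, y, z in rad, a list of three; "translation": the shift along the tool's x, y, z in mm, a list of three; "gripper": the opening, from -1 (shut) to 1 (fully open). A call has 1 to 10 rows; each row shifts and turns the commanded pose from where the row before left it, along the tool's axes as they then stand; what a row does not reach is not made up. A row lasts 1/10 s, in which the tool goes at most 50 mm and 8.59 degrees, less where a joint would pass 70% of its speed; a pose out of reach is approached as far as the arm can. A call with a gripper value outside its range is refused whole. The fingers move at their own pace and stop on an object; "squeeze" is the grip in N (left out, the last holds). Time passes only in rows, so rows that do not move let the fingers close. It gives the time, the measured TCP pose, the force, the opening and the grip force at its end, in the units of the state.
- get_obs(): the state, without advancing time (a new reading comes with each control period).
- grab_frame(name): name is "scene" or "side" or "wrist"; returns (picture, depth): 400x640x3 uint8, red, green, blue; 400x640 float32, m along the optical axis (not along the pixel's ray), 0 where there is no reading.
- calibration(name): a dict with "camera_matrix" (3x3 intrinsics, pixels), "world_to_cam" (4x4, takes a point from world to camera coordinates); the wrist camera has in their place "mount" (4x4, takes a point from camera to tool coordinates, whose origin is the TCP and whose axes are the flange's). Camera axes: x right, y up, looking along -z (the intrinsics and any distortion apply to the point x, -y, -z); pixel columns grow to the right and rows downward; lengths in m; the calibration is good to about 2 mm. A picture is of the moment at which its call begins: read the wrist's pose just before it. calibration takes no time and is no camera call.
- r.job_done(): hands the job in; it is judged then, once.
Trained networks look in the newest picture that a camera, given by its name, has taken for a name from the list of things; names that differ only in an ending like _2 or _b are one class to them, and where a whole thing is asked for, a point or a joint stands for the part that bears it (a point fixed in the world has none). Each returns a list of dicts, best first, with "p" (0 to 1); they miss things now and then, are a little off and sometimes report something else, mostly with a low value. They report only what shows in the picture. A call takes as long as a camera call. They do not tell look-alikes from the thing itself.
- recognise(query, camera): "bbox" ([left, top, right, bottom] in pixels, round what is visible of it).
The state is a dict: "time_s": time; "joint_pos": joint angles; "dq": joint speeds; "joint_efforts": joint torques, N m; "ee_pos": TCP position; "ee_rot": TCP orientation; "force": force on the tool from outside, world axes, zero at the start; "torque": the same for the moment, N m; "gripper_width": opening from 0.0 (shut) to 1.0 (fully open); "finger_force": force on a finger pad.
Only numpy, scipy, OpenCV 4.12 (cv2) and the standard library are available. Lean on these libraries where they do the work, as an engineer would, in place of code of your own. Each camera call takes 0.05 s, during which the arm holds its last target. There are 200 camera calls.

## Task

Load the film carousel for the scanner: lift the keeper ring off the post and set it aside, take every film case from the wooden rack and seat it fully down in a carousel pocket (any pocket, one case each), lowering it gently in your grip and not letting it drop, then put the keeper ring back over the post, hub up and fully down on its shoulder. The rack hides the cases' long sides and the pockets' tall walls hide their ends, so a case has to be put down on the way (the felt pad is there for that) and gripped anew by its long sides. Leave the loupe, the pencil cup and the card box where they are.

Things in the scene. Friction and masses are not known exactly. Their poses are not given: they have to be found in the camera images.
- carousel: fixed loading carousel: aluminium disc 196 mm across, 8 mm thick; origin on its axis at the table, z up. In its middle stands a post: 26 mm across up to a shoulder 44 mm above the table, then a 18 mm pin with a chamfered top, ending 61 mm above the table. Three pockets (listed) stand around the post, every 120 degrees, centres 66 mm from its axis.
- keeper: loose dark steel keeper ring, 220 g: flange 120 mm across and 6 mm thick with a hub 40 mm across above it, 30 mm high in all, through bore 21 mm. Origin at the centre of its underside, z up through the hub. It starts on the carousel's pin, its underside resting on the shoulder; there its flange covers the inner edge of all three pockets, so no case can go in or out under it. Grip it by the hub.
- pad: fixed thin grey felt pad 320 (its x) x 160 (its y) x 3 mm between rack and carousel, free room for setting things down; origin at the centre of its underside
- rack: fixed wooden rack 78 (its x) x 137 (its y) x 41 mm; origin at the centre of its underside. Floor 6 mm thick; three slots along its x axis, 43 mm apart in y (-43, 0, 43), 35.5 mm wide, between dividers 58 mm long that stand 1 mm higher than the cases. A lip 5 mm high above the floor closes each slot end at 33 to 39 mm from the middle; above the lip the ends are open, so a case in the rack can be gripped only by its two ends.
- case_a: grey plastic film-roll case with a paper label and a dark seam, a square bar 58 (its x) x 34 x 34 mm, 70 g (all cases are alike, two or three are there); origin at its centre. Starts lying in a rack slot, x along the slot. Any of its four long sides may be down, either end first.
- case_b: grey plastic film-roll case with a paper label and a dark seam, a square bar 58 (its x) x 34 x 34 mm, 70 g (all cases are alike, two or three are there); origin at its centre. Starts lying in a rack slot, x along the slot. Any of its four long sides may be down, either end first.
- case_c: grey plastic film-roll case with a paper label and a dark seam, a square bar 58 (its x) x 34 x 34 mm, 70 g (all cases are alike, two or three are there); origin at its centre. Starts lying in a rack slot, x along the slot. Any of its four long sides may be down, either end first.
- pocket_0: pocket of the carousel for one case, lying: origin at the centre of its floor (8 mm above the table), x along the case's length (tangential), y radial, away from or towards the post. Inside 63 (x) x 38 (y) mm. Side walls (across y) are 8 mm high and 5 mm thick; end walls (across x) are 58 mm high, 16 mm wide and 5 mm thick, well above the case's top, so fingers at the case's ends cannot get in; the long sides are free. Case seated: its centre is 17 mm above the floor.
- pocket_1: pocket of the carousel for one case, lying: origin at the centre of its floor (8 mm above the table), x along the case's length (tangential), y radial, away from or towards the post. Inside 63 (x) x 38 (y) mm. Side walls (across y) are 8 mm high and 5 mm thick; end walls (across x) are 58 mm high, 16 mm wide and 5 mm thick, well above the case's top, so fingers at the case's ends cannot get in; the long sides are free. Case seated: its centre is 17 mm above the floor.
- pocket_2: pocket of the carousel for one case, lying: origin at the centre of its floor (8 mm above the table), x along the case's length (tangential), y radial, away from or towards the post. Inside 63 (x) x 38 (y) mm. Side walls (across y) are 8 mm high and 5 mm thick; end walls (across x) are 58 mm high, 16 mm wide and 5 mm thick, well above the case's top, so fingers at the case's ends cannot get in; the long sides are free. Case seated: its centre is 17 mm above the floor.
- loupe: black magnifier loupe, 46 mm across, 46 mm high, loose, not part of the job; origin at the centre of its underside
- cardbox: small closed grey card box 70 x 110 x 55 mm, loose, not part of the job; origin at the centre of its underside
- pencup: dark steel pencil cup, 72 mm across, 95 mm high, loose, not part of the job; origin at the centre of its underside
Mind the look-alikes: they are no part of the job. There is more than one size of the carousel; the job needs the middle-sized.

How it is judged:
On the way, in this order (a step that is already met when the one before it is completed fails the run):
1. the keeper ring is off the post and set aside (horizontal distance between keeper and carousel above 0.07 m), for 0.2 s.
2. every case there is lies seated in a pocket (((horizontal distance between case_a and pocket_0 below 0.006 m and z of case_a in the frame of pocket_0 below 0.021 m and angle between the x axis of case_a and the x axis of pocket_0, either way round below 0.1 rad) or (horizontal distance between case_a and pocket_1 below 0.006 m and z of case_a in the frame of pocket_1 below 0.021 m and angle between the x axis of case_a and the x axis of pocket_1, either way round below 0.1 rad) or (horizontal distance between case_a and pocket_2 below 0.006 m and z of case_a in the frame of pocket_2 below 0.021 m and angle between the x axis of case_a and the x axis of pocket_2, either way round below 0.1 rad)) and ((horizontal distance between case_b and pocket_0 below 0.006 m and z of case_b in the frame of pocket_0 below 0.021 m and angle between the x axis of case_b and the x axis of pocket_0, either way round below 0.1 rad) or (horizontal distance between case_b and pocket_1 below 0.006 m and z of case_b in the frame of pocket_1 below 0.021 m and angle between the x axis of case_b and the x axis of pocket_1, either way round below 0.1 rad) or (horizontal distance between case_b and pocket_2 below 0.006 m and z of case_b in the frame of pocket_2 below 0.021 m and angle between the x axis of case_b and the x axis of pocket_2, either way round below 0.1 rad)) and ((horizontal distance between case_c and pocket_0 below 0.006 m and z of case_c in the frame of pocket_0 below 0.021 m and angle between the x axis of case_c and the x axis of pocket_0, either way round below 0.1 rad) or (horizontal distance between case_c and pocket_1 below 0.006 m and z of case_c in the frame of pocket_1 below 0.021 m and angle between the x axis of case_c and the x axis of pocket_1, either way round below 0.1 rad) or (horizontal distance between case_c and pocket_2 below 0.006 m and z of case_c in the frame of pocket_2 below 0.021 m and angle between the x axis of case_c and the x axis of pocket_2, either way round below 0.1 rad))), for 0.2 s.
3. the keeper ring is back on the post, down on the shoulder (horizontal distance between keeper and carousel below 0.004 m and z of keeper in the frame of carousel below 0.047 m and angle between keeper's own z axis and vertical below 0.06 rad), for 0.2 s.
At the end, for the whole second after the job is handed in: Every case present lies in a pocket: centre within 6 mm of the pocket's, less than 21 mm above its floor, lengthwise within 0.1 rad; the keeper ring is on the post, hub up, within 4 mm of its axis, underside less than 3 mm above the shoulder, tilted less than 0.06 rad; all at rest (all of step 2 and all of step 3 and linear speed of each of case_a, case_b, case_c, keeper below 0.02 m/s); the robot touches nothing.
It fails at once if the loupe was moved by more than 30 mm (distance of loupe from where it was at the start of the episode above 0.03 m).
It fails at once if the cardbox was moved by more than 30 mm (distance of cardbox from where it was at the start of the episode above 0.03 m).
It fails at once if the pencup was moved by more than 30 mm (distance of pencup from where it was at the start of the episode above 0.03 m).
It fails at once if a case was let fall into a pocket from more than about 12 mm instead of being lowered in ((horizontal distance between case_a and pocket_0 below 0.005 m and z of case_a in the frame of pocket_0 between 0.024 and 0.06 m and linear speed of case_a above 0.35 m/s) or (horizontal distance between case_a and pocket_1 below 0.005 m and z of case_a in the frame of pocket_1 between 0.024 and 0.06 m and linear speed of case_a above 0.35 m/s) or (horizontal distance between case_a and pocket_2 below 0.005 m and z of case_a in the frame of pocket_2 between 0.024 and 0.06 m and linear speed of case_a above 0.35 m/s) or (horizontal distance between case_b and pocket_0 below 0.005 m and z of case_b in the frame of pocket_0 between 0.024 and 0.06 m and linear speed of case_b above 0.35 m/s) or (horizontal distance between case_b and pocket_1 below 0.005 m and z of case_b in the frame of pocket_1 between 0.024 and 0.06 m and linear speed of case_b above 0.35 m/s) or (horizontal distance between case_b and pocket_2 below 0.005 m and z of case_b in the frame of pocket_2 between 0.024 and 0.06 m and linear speed of case_b above 0.35 m/s) or (horizontal distance between case_c and pocket_0 below 0.005 m and z of case_c in the frame of pocket_0 between 0.024 and 0.06 m and linear speed of case_c above 0.35 m/s) or (horizontal distance between case_c and pocket_1 below 0.005 m and z of case_c in the frame of pocket_1 between 0.024 and 0.06 m and linear speed of case_c above 0.35 m/s) or (horizontal distance between case_c and pocket_2 below 0.005 m and z of case_c in the frame of pocket_2 between 0.024 and 0.06 m and linear speed of case_c above 0.35 m/s)).
Of case_a, case_b, case_c only 2 to 3 are there at a start; the rules pass over those that are not, and their reading is None.
At some moment in a run one of keeper, case_a, case_b, case_c may be knocked a few centimetres aside while the robot is not near it.
It also fails if it takes over 210 s, if anything falls off the work surface, if the arm or the gripper's body presses on something with over 40 N, if the wrist force passes 120 N, or if a joint passes its speed limit or range.

## Working session

There is one attempt and no reset: what is moved stays moved. The work goes in short steps, Python scripts to look and compute and a tool call to move; the robot and the scene stay as the last step left them, time stands still between calls to the robot, and variables do not carry over. Pictures are saved under pics/ and viewed, at most 14 in all, crops included, and the job is handed in when it is done.

Besides the shell and the picture viewer there is one more tool, called after "Call:" in YAML: its name, and indented under it one key for each argument. drive_tool: Moves the arm, as the interface text tells. Its arguments: {"type":"object","properties":{"dr":{"type":"array","items":{"type":"array","items":{"type":"number"}}},"translation":{"type":"array","items":{"type":"array","items":{"type":"number"}}},"gripper":{"type":"array","items":{"type":"number"}},"squeeze":{"type":"number"}},"required":["dr","translation","gripper"]}

```bash
mkdir -p pics; ls; cat > h.py <<'E'
import numpy as np, cv2
from cell import get_obs, grab_frame, calibration, r, recognise
from scipy.spatial.transform import Rotation as R
def cam(name, obs=None):
    c=calibration(name); K=np.array(c["camera_matrix"])
    if name=="wrist":
        obs=obs or get_obs(); T=np.eye(4); T[:3,:3]=R.from_rotvec(obs["ee_rot"]).as_matrix(); T[:3,3]=obs["ee_pos"]
        M=T@np.array(c["mount"])
    else: M=np.linalg.inv(np.array(c["world_to_cam"]))
    return K,M
def shot(name):
    o=get_obs(); p,d=grab_frame(name); K,M=cam(name,o); return p,d,K,M
def cloud(d,K,M):
    v,u=np.mgrid[:d.shape[0],:d.shape[1]]
    P=np.stack([(u-K[0,2])/K[0,0]*d,-(v-K[1,2])/K[1,1]*d,-d],-1)
    W=P@M[:3,:3].T+M[:3,3]; W[d<=0]=np.nan; return W
def save(n,p): cv2.imwrite("pics/"+n,p[:,:,::-1])
def proj(Pw,K,M):
    q=(np.asarray(Pw)-M[:3,3])@M[:3,:3]; return K[0,0]*q[...,0]/-q[...,2]+K[0,2], -K[1,1]*q[...,1]/-q[...,2]+K[1,2]
E
python3 - <<'E'
from h import *
for n in ["scene","side","wrist"]:
    p,d,K,M=shot(n); save(n+"0.png",p); np.savez("pics/"+n+"0.npz",p=p,d=d,K=K,M=M)
    print(n,M[:3,3],-M[:3,2],(d>0).mean(),calibration(n).keys())
    for q in ["carousel","keeper","rack","case_a","pad","loupe","cardbox","pencup","pocket_0"]:
        for x in recognise(q,n): print(q,round(x["p"],2),np.round(x["bbox"]))
print(get_obs())
E
```

```text
pics
scene [ 1.63071743 -0.06363564  0.79175751] [-0.83914022  0.03409181 -0.54284569] 0.99613671875 dict_keys(['camera_matrix', 'world_to_cam'])
carousel 0.79 [179. 155. 255. 196.]
carousel 0.63 [207. 201. 271. 245.]
carousel 0.57 [349. 169. 384. 195.]
carousel 0.43 [221. 208. 259. 226.]
keeper 0.56 [218. 209. 257. 230.]
rack 0.57 [385. 210. 435. 236.]
case_a 0.65 [416. 207. 431. 228.]
case_a 0.58 [389. 212. 405. 230.]
case_a 0.54 [406. 209. 419. 227.]
case_a 0.46 [397. 253. 443. 281.]
pad 0.74 [296. 204. 358. 272.]
pad 0.25 [211. 220. 240. 250.]
loupe 0.62 [311. 273. 330. 292.]
loupe 0.37 [396. 252. 443. 284.]
cardbox 0.69 [400. 252. 445. 284.]
pencup 0.84 [221. 249. 247. 289.]
pocket_0 0.79 [184. 160. 212. 190.]
pocket_0 0.74 [211. 219. 237. 250.]
pocket_0 0.64 [228. 151. 256. 184.]
pocket_0 0.63 [253. 205. 269. 235.]
pocket_0 0.62 [352. 170. 364. 180.]
pocket_0 0.61 [217. 198. 249. 211.]
pocket_0 0.61 [203. 146. 231. 170.]
pocket_0 0.55 [377. 169. 386. 187.]
side [0.23917278 0.90105387 0.66176858] [ 0.22591007 -0.82247235 -0.52201904] 0.99628515625 dict_keys(['camera_matrix', 'wo
[... 1100 characters left out ...]
.   0. 204. 131.]
{'time_s': 1.5, 'joint_pos': array([-1.32659512e+00,  1.23768905e-01,  1.65026830e+00, -2.88265366e-05,
        1.36750425e+00, -8.25853389e-02]), 'dq': array([-0.0005768 , -0.00159171, -0.00115616, -0.00122678,  0.00025284,
        0.00020168]), 'joint_efforts': array([ 4.34277017e-04, -4.23587430e+01, -3.65738690e+01, -9.63476168e-05,
        7.39029783e-04,  7.16094576e-06]), 'ee_pos': array([ 0.20862498, -0.61561007,  0.23136112]), 'ee_rot': array([ 3.09969567e+00,  5.11034480e-01, -3.77118252e-05]), 'force': array([ 0.84287568, -0.8839104 ,  0.03409734]), 'torque': array([ 0.00982903,  0.014829  , -0.04149239]), 'finger_force': 0.0, 'gripper_width': 1.0036814017933746}
```

```bash
python3 -c "
import cv2,numpy as np
a=cv2.imread('pics/scene0.png');b=cv2.imread('pics/side0.png')
cv2.imwrite('pics/both0.png',cv2.resize(np.vstack([a,b]),(480,600)))"
```

```text
(no output)
```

View pics/scene0.png

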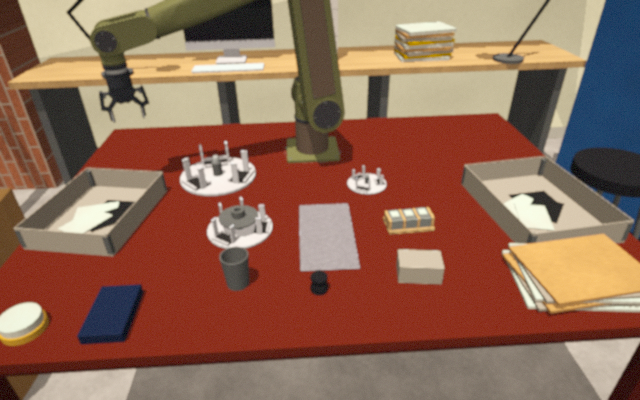

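The scene view shows three carousels: a large one at (217,172), one carrying the keeper at (239,228) and a small one at (367,182). The rack with 3 cases is at (410,220), the pad at (328,237), the cup at (235,268), the loupe at (319,283) and the card box at (420,266). I'll check the carousel diameters by depth.

```bash
python3 - <<'E'
from h import *
for n in ["scene","side"]:
    z=np.load(f"pics/{n}0.npz"); W=cloud(z["d"],z["K"],z["M"]); p=z["p"]
    B={"scene":{"big":[175,150,260,200],"mid":[203,197,275,250],"small":[343,165,390,198],"rack":[380,205,440,240],"pad":[294,200,362,275],"loupe":[305,268,335,296],"cup":[216,245,250,292],"box":[395,248,447,288]},
       "side":{"mid":[298,150,360,202],"A":[383,143,433,203],"B":[350,243,408,302],"rack":[235,248,292,307],"pad":[228,200,350,250],"cup":[245,145,275,183],"box":[162,228,218,276],"loupe":[214,188,234,216]}}[n]
    for k,b in B.items():
        S=W[b[1]:b[3],b[0]:b[2]].reshape(-1,3); C=p[b[1]:b[3],b[0]:b[2]].reshape(-1,3).astype(int)
        red=(C[:,0]-C[:,1]>45)&(C[:,0]-C[:,2]>45)
        m=~red&(S[:,2]>-0.01)&(S[:,2]<.13)
        if k=="pad": m=~red&(S[:,2]<.012)
        s=S[m]; 
        print(n,k,len(s),"lo",np.round(np.percentile(s,2,0),3),"hi",np.round(np.percentile(s,98,0),3))
    t=W[~np.isnan(W[...,0])]
    print("red table z", np.nanmedian(W[260:275,370:390,2] if n=="scene" else W[320:330,300:320,2]))
E
```

```text
scene big 2701 lo [-0.    -0.495 -0.002] hi [ 0.321 -0.233  0.086]
scene mid 2380 lo [ 0.41  -0.339 -0.001] hi [ 0.734 -0.158  0.088]
scene small 784 lo [ 0.202  0.114 -0.002] hi [0.358 0.239 0.043]
scene rack 1111 lo [0.46  0.197 0.001] hi [0.59  0.329 0.042]
scene pad 3674 lo [ 0.419 -0.066 -0.001] hi [0.731 0.091 0.006]
scene loupe 445 lo [ 0.726 -0.051 -0.001] hi [0.828 0.011 0.048]
scene cup 1151 lo [ 0.613 -0.289  0.   ] hi [ 0.801 -0.201  0.095]
scene box 1549 lo [ 0.672  0.183 -0.   ] hi [0.811 0.294 0.057]
red table z -0.00066004144490317
side mid 1619 lo [ 0.437 -0.314  0.   ] hi [ 0.615 -0.153  0.073]
side A 1966 lo [ 0.184 -0.644 -0.   ] hi [ 0.351 -0.224  0.086]
side B 1835 lo [0.23  0.116 0.   ] hi [0.35  0.242 0.044]
side rack 1667 lo [ 0.505  0.202 -0.   ] hi [0.581 0.336 0.042]
side pad 3438 lo [ 0.417 -0.063  0.   ] hi [0.731 0.093 0.006]
side cup 757 lo [ 0.724 -0.475 -0.001] hi [ 0.914 -0.197  0.096]
side box 1793 lo [ 0.721  0.19  -0.001] hi [0.81  0.298 0.057]
side loupe 276 lo [ 0.778 -0.043 -0.001] hi [0.832 0.001 0.048]
red table z 0.0003551555594897837
```

View pics/side0.png

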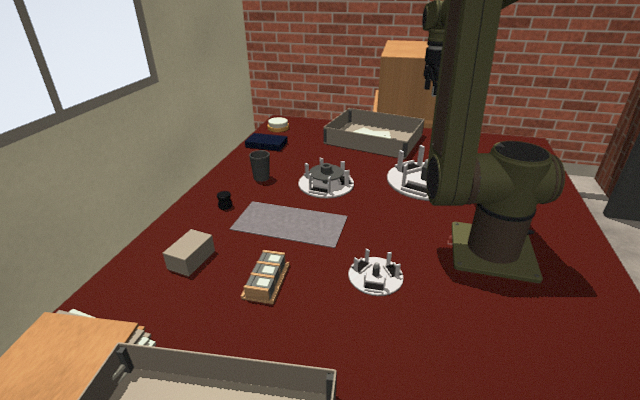

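Sizes: large carousel about 262 mm, the one with the keeper about 190 mm, small about 125 mm. So the job's carousel is the middle one, at about (0.53,-0.245). It is at (239,228) in the scene view and (326,178) in the side view. Moving the wrist camera over it to confirm.

Call:
drive_tool:
  dr:
    - [0,0,0]
    - [0,0,0]
    - [0,0,0]
    - [0,0,0]
    - [0,0,0]
    - [0,0,0]
    - [0,0,0]
    - [0,0,0]
    - [0,0,0]
    - [0,0,0]
  translation:
    - [42,-25,-9]
    - [42,-25,-9]
    - [42,-25,-9]
    - [42,-25,-9]
    - [42,-25,-9]
    - [42,-25,-9]
    - [42,-25,-9]
    - [42,-25,-9]
    - [42,-25,-9]
    - [42,-25,-9]
  gripper: [1,1,1,1,1,1,1,1,1,1]
  squeeze: 40

```text
time_s: 2.5
ee_pos: [0.5271, -0.2422, 0.322]
ee_rot: [3.099, 0.511, 0.001]
force: [0.3, -0.6, 0.1]
gripper_width: 0.998
finger_force: 0.0
```

Call:
drive_tool:
  dr:
    - [0,0,0]
    - [0,0,0]
    - [0,0,0]
    - [0,0,0]
  translation:
    - [0,0,0]
    - [0,0,0]
    - [0,0,0]
    - [0,0,0]
  gripper: [1,1,1,1]

```text
time_s: 2.9
ee_pos: [0.5252, -0.2451, 0.3208]
ee_rot: [-3.1, -0.508, 0.001]
force: [0.0, 0.1, 1.1]
gripper_width: 1.001
finger_force: 0.0
```

```bash
cat >> h.py <<'E'
def yaw_of(o):
    x=R.from_rotvec(o["ee_rot"]).as_matrix()[:,0]; return np.arctan2(x[1],x[0])
def plan(xyz,yaw=None):
    o=get_obs(); y0=yaw_of(o); yaw=y0 if yaw is None else yaw
    dy=(yaw-y0+np.pi)%(2*np.pi)-np.pi
    Rm=R.from_rotvec(o["ee_rot"]).as_matrix()@R.from_rotvec([0,0,-dy]).as_matrix()
    t=Rm.T@(np.array(xyz)-o["ee_pos"])
    print("turn z",round(-dy,4),"then shift mm",np.round(t*1000,1),"| j6",round(o["joint_pos"][5],2),"pos",np.round(o["ee_pos"],4),"yaw",round(y0,4),"F",np.round(o["force"],1),"w",round(o["gripper_width"],3),"ff",round(o["finger_force"],1),"t",o["time_s"])
E
python3 - <<'E'
from h import *
p,d,K,M=shot("wrist"); save("w1.png",p); np.savez("pics/w1.npz",p=p,d=d,K=K,M=M)
for q in ["carousel","keeper","pocket_0"]:
    for x in recognise(q,"wrist"): print(q,round(x["p"],2),np.round(x["bbox"]))
plan([.53,-.245,.3]); print(K)
W=cloud(d,K,M)
for lo,hi in [(.069,.08),(.045,.055),(.06,.07),(.004,.012)]:
    m=(W[...,2]>lo)&(W[...,2]<hi); s=W[m]; print(lo,len(s),np.round(np.percentile(s,[1,50,99],0),4).tolist())
h=np.histogram(W[...,2],np.arange(-.01,.09,.002)); print([(round(b,3),int(a)) for a,b in zip(*h) if a>200])
E
```

```text
carousel 0.98 [254.  73. 389. 212.]
carousel 0.97 [239. 282. 396. 381.]
carousel 0.69 [  0. 161.  49. 245.]
keeper 0.56 [274. 102. 365. 197.]
pocket_0 0.93 [298. 189. 354. 218.]
pocket_0 0.92 [242. 300. 304. 377.]
pocket_0 0.88 [  1. 219.  34. 249.]
pocket_0 0.85 [335.  86. 389. 152.]
pocket_0 0.79 [251.  99. 294. 159.]
pocket_0 0.58 [340. 309. 397. 379.]
pocket_0 0.35 [253.  74. 390. 212.]
turn z -0.0 then shift mm [ 4.2  1.6 21.1] | j6 0.72 pos [ 0.5256 -0.2448  0.3211] yaw 0.3251 F [-0.4 -0.2  0.1] w 0.999 ff 0.0 t 3.1
[[329.71795143   0.         317.50824026]
 [  0.         329.71795143 195.3318555 ]
 [  0.           0.           1.        ]]
0.069 2360 [[0.1721, -0.8273, 0.0692], [0.5147, -0.565, 0.0741], [0.6224, -0.2311, 0.0789]]
0.045 7862 [[0.1923, -0.8307, 0.0453], [0.5233, -0.2631, 0.0504], [0.6135, -0.1904, 0.0546]]
0.06 2366 [[0.1713, -0.8291, 0.0601], [0.4962, -0.5682, 0.0653], [0.6221, -0.1774, 0.0698]]
0.004 31905 [[0.065, -0.8286, 0.004], [0.4452, -0.3203, 0.0079], [0.6378, 0.1657, 0.0119]]
[(np.float64(-0.004), 465), (np.float64(-0.002), 46249), (np.float64(0.0), 89
[... 296 characters left out ...]
 (np.float64(0.024), 458), (np.float64(0.026), 459), (np.float64(0.028), 818), (np.float64(0.03), 1226), (np.float64(0.032), 442), (np.float64(0.034), 386), (np.float64(0.036), 387), (np.float64(0.038), 395), (np.float64(0.04), 381), (np.float64(0.042), 388), (np.float64(0.044), 424), (np.float64(0.046), 414), (np.float64(0.048), 2232), (np.float64(0.05), 4280), (np.float64(0.052), 561), (np.float64(0.054), 355), (np.float64(0.056), 438), (np.float64(0.058), 452), (np.float64(0.06), 473), (np.float64(0.062), 413), (np.float64(0.064), 506), (np.float64(0.066), 583), (np.float64(0.068), 391), (np.float64(0.07), 385), (np.float64(0.072), 567), (np.float64(0.074), 984), (np.float64(0.076), 214)]
```

View pics/w1.png

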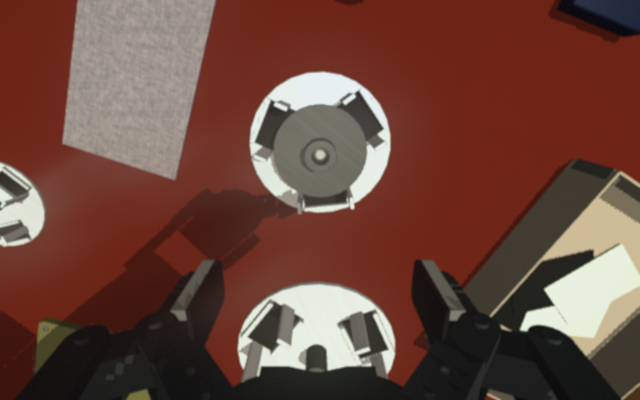

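The wrist view shows the carousel with the keeper at (320,140), hub at (320,155) and pockets at (272,125), (363,118) and (327,201). The large look-alike is at the bottom (317,335) and the small one at the left (15,205). Next, fit the circles and make one enlarged crop.

```bash
cat >> h.py <<'E'
def circ(P):
    A=np.c_[2*P,np.ones(len(P))]; s=np.linalg.lstsq(A,(P**2).sum(1),rcond=None)[0]; return s[0],s[1],np.sqrt(s[2]+s[0]**2+s[1]**2)
def blobs(W,lo,hi,c,rad,minn=20):
    "connected regions of the depth cloud with height in lo..hi within rad of c"
    m=((W[...,2]>lo)&(W[...,2]<hi)&(np.hypot(W[...,0]-c[0],W[...,1]-c[1])<rad)).astype(np.uint8)
    n,L,st,ce=cv2.connectedComponentsWithStats(m,connectivity=8); out=[]
    for i in range(1,n):
        if st[i,4]<minn: continue
        s=W[L==i]; out.append((st[i,4],s,ce[i],(L==i).astype(np.uint8)))
    return sorted(out,key=lambda t:-t[0])
def rim(W,mask):
    c=max(cv2.findContours(mask,cv2.RETR_EXTERNAL,cv2.CHAIN_APPROX_NONE)[0],key=len)[:,0]; return W[c[:,1],c[:,0]]
E
python3 - <<'E'
from h import *
z=np.load("pics/w1.npz"); W=cloud(z["d"],z["K"],z["M"])
for lo,hi in [(.071,.078),(.0465,.054)]:
    b=blobs(W,lo,hi,(.535,-.24),.08)[0]; q=rim(W,b[3]); print(b[0],b[2],circ(q[:,:2]),np.median(b[1][:,2]))
c=circ(q[:,:2])
for b in blobs(W,.060,.0695,c,.1,5): print(b[0],b[2],b[1].mean(0), np.degrees(np.arctan2(b[1][:,1].mean()-c[1],b[1][:,0].mean()-c[0])),np.hypot(b[1][:,1].mean()-c[1],b[1][:,0].mean()-c[0]))
b=blobs(W,.0045,.0125,c,.12)[0]; q=rim(W,b[3]); q=q[np.hypot(*(q[:,:2]-c[:2]).T)>.09]; print("disc",circ(q[:,:2]))
save("crop1.png",cv2.resize(z["p"][60:225,225:420],None,fx=3,fy=3,interpolation=cv2.INTER_CUBIC))
plan([c[0],c[1],.2])
E
```

```text
612 [319.77777778 156.10947712] (np.float64(0.5252218362778939), np.float64(-0.2482751264336384), np.float64(0.019153028677820445)) 0.07420227754500178
5934 [319.72665993 149.59201213] (np.float64(0.5252979102290063), np.float64(-0.2482591555154408), np.float64(0.058963004866048954)) 0.05037985512949533
85 [319.8        154.10588235] [ 0.52541263 -0.24824809  0.06129805] 5.508105292618052 0.00011525197739326994
69 [379.95652174 145.75362319] [ 0.55927394 -0.31376361  0.06561519] -62.585011869151785 0.07379162419034693
69 [259.82608696 158.02898551] [ 0.49805756 -0.17972825  0.06543577] 111.67732648090485 0.0737463383574786
66 [348.8030303   98.78787879] [ 0.59851759 -0.25884031  0.06615353] -8.223023071508624 0.07398027934829006
65 [280.4        106.15384615] [ 0.56526794 -0.18612034  0.06587801] 57.24934773272902 0.07388393439791467
53 [298.94339623 207.28301887] [ 0.45178009 -0.24480433  0.06549079] 177.30947569789942 0.07359895311547715
52 [351.17307692 202.17307692] [ 0.47996755 -0.30617945  0.06572465] -128.04792342415317 0.07355000007795616
31 [320.80645161 161.4516129 ] [ 0.51778695 -0.25212429  0.06476131] -152.76964634310983 0.008447117112974016
27 [319.         140.62962963] [ 0.54130913 -0.24180966  0.06413259] 21.940122075376134 0.017261378490699968
disc (np.float64(0.5254344572566999), np.float64(-0.24885144813136237), np.float64(0.09617091895237093))
turn z -0.0 then shift mm [ -1.3   3.2 121.1] | j6 0.72 pos [ 0.5256 -0.2448  0.3211] yaw 0.3251 F [-0.4 -0.2  0.1] w 0.999 ff 0.0 t 3.1
```

View pics/crop1.png

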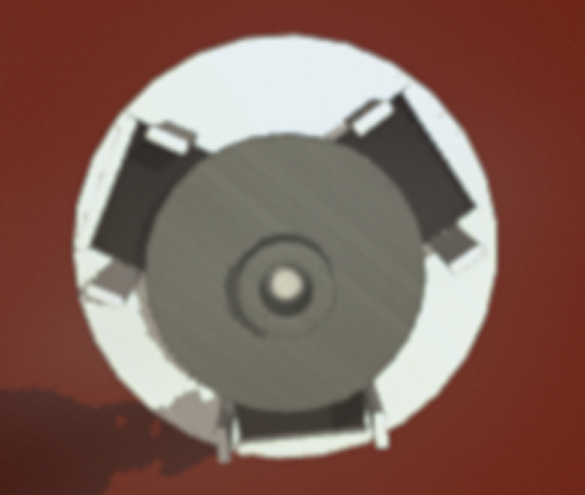

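The crop shows the job's carousel: the keeper's flange over three pockets, hub at (285,285) in the crop. Fits give disc 192 mm, flange 118 mm, hub 38 mm, hub top at 0.074 and flange top at 0.050, all matching the text. The pocket directions are -35.4°, 84.6° and 204.6°, with the axis at (0.5253,-0.2483). I'll turn to the grasp yaw (54.6°), descend and re-measure from there, which also checks the camera mount.

Call:
drive_tool:
  dr:
    - [0,0,-0.1256]
    - [0,0,-0.1256]
    - [0,0,-0.1256]
    - [0,0,-0.1256]
    - [0,0,-0.1256]
    - [0,0,0]
    - [0,0,0]
    - [0,0,0]
    - [0,0,0]
    - [0,0,0]
  translation:
    - [0,0,0]
    - [0,0,0]
    - [0,0,0]
    - [0,0,0]
    - [0,0,0]
    - [0,0,40]
    - [0,0,40]
    - [0,0,40]
    - [0,0,0]
    - [0,0,0]
  gripper: [1,1,1,1,1,1,1,1,1,1]

```text
time_s: 4.1
ee_pos: [0.5258, -0.2442, 0.2014]
ee_rot: [-2.79, -1.442, 0.001]
force: [0.8, -0.5, 1.2]
gripper_width: 1.003
finger_force: 0.0
```

```bash
cat > car.py <<'E'
from h import *
def fitcar(W,c=(.5253,-.2483)):
    for lo,hi in [(.071,.078),(.0465,.054)]:
        b=blobs(W,lo,hi,c,.08)[0]; q=rim(W,b[3]); print(b[0],np.round(b[2]),np.round(circ(q[:,:2]),4),np.median(b[1][:,2]).round(4))
    a=[]
    for b in blobs(W,.0625,.069,c,.1,15):
        m=b[1].mean(0); rr=np.hypot(*(m[:2]-c)); 
        if rr>.06: a.append(m[:2])
    a=np.array(a); print(len(a),"walls; circle fit",np.round(circ(a),4)); cc=np.array(circ(a)[:2])
    print(np.sort(np.degrees(np.arctan2(*(a-cc).T[::-1]))).round(2)); return a
E
python3 - <<'E'
from car import *
z=np.load("pics/w1.npz"); fitcar(cloud(z["d"],z["K"],z["M"]))
p,d,K,M=shot("wrist"); save("w2.png",p); np.savez("pics/w2.npz",p=p,d=d,K=K,M=M)
fitcar(cloud(d,K,M)); plan([.5253,-.2483,.1],np.radians(54.6))
print(np.round(calibration("wrist")["mount"],4))
for n in ["scene","side"]:
    z=np.load(f"pics/{n}0.npz"); W=cloud(z["d"],z["K"],z["M"]); 
    b=blobs(W,.046,.055,(.5253,-.2483),.08)[0]; q=rim(W,b[3]); print(n,b[0],circ(q[:,:2]))
E
```

```text
612 [320. 156.] [ 0.5252 -0.2483  0.0192] 0.0742
5934 [320. 150.] [ 0.5253 -0.2483  0.059 ] 0.0504
6 walls; circle fit [ 0.5253 -0.2483  0.0739]
[-128.15  -62.68   -8.23   57.27  111.87  177.37]
1161 [320. 188.] [ 0.5252 -0.248   0.0192] 0.0742
10687 [320. 175.] [ 0.5252 -0.248   0.0591] 0.0504
6 walls; circle fit [ 0.5253 -0.2479  0.0738]
[-128.36  -62.85   -8.03   57.37  111.78  177.23]
turn z 0.0014 then shift mm [ -3.8   0.4 103.5] | j6 0.09 pos [ 0.5269 -0.2448  0.2035] yaw 0.9543 F [0.1 0.9 0.8] w 1.0 ff 0.0 t 4.15
[[ 5.000e-04  9.473e-01  3.204e-01  8.160e-02]
 [ 1.000e+00 -3.000e-04 -9.000e-04 -6.000e-04]
 [-8.000e-04  3.204e-01 -9.473e-01 -1.430e-01]
 [ 0.000e+00  0.000e+00  0.000e+00  1.000e+00]]
scene 581 (np.float64(0.5295066432361296), np.float64(-0.2474252979438586), np.float64(0.0568400961262458))
side 371 (np.float64(0.5237034838659694), np.float64(-0.24803767598041446), np.float64(0.05697626099507634))
```

Both views agree to 0.3 mm, so the mount is good. Descending to the hub.

Call:
drive_tool:
  dr:
    - [0,0,0]
    - [0,0,0]
    - [0,0,0]
    - [0,0,0]
    - [0,0,0]
    - [0,0,0]
    - [0,0,0]
    - [0,0,0]
  translation:
    - [-4,0,35]
    - [0,0,40]
    - [0,0,35]
    - [0,0,20]
    - [0,0,12]
    - [0,0,8]
    - [0,0,0]
    - [0,0,0]
  gripper: [1,1,1,1,1,1,1,1]

```text
time_s: 4.95
ee_pos: [0.5251, -0.248, 0.0532]
ee_rot: [2.788, 1.442, 0.003]
force: [-0.1, -0.9, 0.1]
gripper_width: 0.998
finger_force: 0.0
```

```bash
python3 -c "
from h import *
plan([.5253,-.2481,.0495],np.radians(54.6))"
```

```text
turn z 0.0019 then shift mm [0.  0.2 3.7] | j6 0.08 pos [ 0.5251 -0.248   0.0532] yaw 0.9548 F [-0.1 -0.9  0.1] w 0.998 ff 0.0 t 4.95
```

Call:
drive_tool:
  dr:
    - [0,0,0]
    - [0,0,0]
    - [0,0,0]
    - [0,0,0]
    - [0,0,0]
    - [0,0,0]
    - [0,0,0]
    - [0,0,0]
    - [0,0,0]
    - [0,0,0]
  translation:
    - [0,0,2.5]
    - [0,0,0]
    - [0,0,0]
    - [0,0,0]
    - [0,0,0]
    - [0,0,0]
    - [0,0,0]
    - [0,0,0]
    - [0,0,0]
    - [0,0,0]
  gripper: [1,0.3,0.1,0,-0.1,-0.3,-0.3,-0.3,-0.3,-0.3]
  squeeze: 50

```text
time_s: 5.95
ee_pos: [0.5242, -0.2475, 0.0495]
ee_rot: [2.79, 1.443, 0.001]
force: [-1.9, 1.5, 5.2]
gripper_width: 0.456
finger_force: 49.8
```

```bash
python3 -c "
from h import *
plan([.5253,-.2481,.0495],np.radians(54.6))"
```

```text
turn z 0.0019 then shift mm [0.2 1.3 0. ] | j6 0.08 pos [ 0.5242 -0.2475  0.0495] yaw 0.9548 F [-1.9  1.5  5.2] w 0.456 ff 49.8 t 5.95
```

Call:
drive_tool:
  dr:
    - [0,0,0]
    - [0,0,0]
    - [0,0,0]
    - [0,0,0]
    - [0,0,0]
    - [0,0,0]
  translation:
    - [0,0,-5]
    - [0,0,-10]
    - [0,0,-15]
    - [0,0,-20]
    - [0,0,-30]
    - [0,0,0]
  gripper: [-0.3,-0.3,-0.3,-0.3,-0.3,-0.3]

```text
time_s: 6.55
ee_pos: [0.5262, -0.2486, 0.134]
ee_rot: [2.784, 1.44, 0.007]
force: [0.6, -1.0, -1.2]
gripper_width: 0.452
finger_force: 51.8
```

Call:
drive_tool:
  dr:
    - [0,0,0]
    - [0,0,0]
    - [0,0,0]
    - [0,0,0]
    - [0,0,0]
    - [0,0,0]
    - [0,0,0]
    - [0,0,0]
    - [0,0,0]
    - [0,0,0]
  translation:
    - [20,-2,0]
    - [40,-5,0]
    - [45,-5,0]
    - [45,-5,0]
    - [45,-5,0]
    - [45,-5,0]
    - [32,-5,0]
    - [20,-3,0]
    - [0,0,0]
    - [0,0,0]
  gripper: [-0.3,-0.3,-0.3,-0.3,-0.3,-0.3,-0.3,-0.3,-0.3,-0.3]

```text
time_s: 7.55
ee_pos: [0.6633, 0.0109, 0.1279]
ee_rot: [-2.79, -1.444, 0.003]
force: [-0.6, -0.1, -1.9]
gripper_width: 0.455
finger_force: 51.7
```

```bash
python3 -c "
from h import *
plan([.665,.01,.0085])"
```

```text
turn z -0.0 then shift mm [  0.5   2.1 119.4] | j6 0.55 pos [0.6633 0.0109 0.1279] yaw 0.9551 F [-0.6 -0.1 -1.9] w 0.455 ff 51.7 t 7.55
```

Holding it (about -2 N). Lowering to the pad.

Call:
drive_tool:
  dr:
    - [0,0,0]
    - [0,0,0]
    - [0,0,0]
    - [0,0,0]
    - [0,0,0]
    - [0,0,0]
    - [0,0,0]
    - [0,0,0]
    - [0,0,0]
    - [0,0,0]
  translation:
    - [0,0,20]
    - [0,0,30]
    - [0,0,25]
    - [0,0,15]
    - [0,0,10]
    - [0,0,8]
    - [0,0,4]
    - [0,0,3]
    - [0,0,2]
    - [0,0,0]
  gripper: [-0.3,-0.3,-0.3,-0.3,-0.3,-0.3,-0.3,-0.3,-0.3,-0.3]

```text
time_s: 8.55
ee_pos: [0.6643, 0.0114, 0.0122]
ee_rot: [2.79, 1.444, 0.001]
force: [-0.7, 0.7, -1.0]
gripper_width: 0.452
finger_force: 51.7
```

```bash
python3 -c "
from h import *
plan([.665,.01,.0085])"
```

```text
turn z -0.0 then shift mm [-0.7  1.4  3.7] | j6 0.55 pos [0.6643 0.0114 0.0122] yaw 0.9551 F [-0.7  0.7 -1. ] w 0.452 ff 51.7 t 8.55
```

Call:
drive_tool:
  dr:
    - [0,0,0]
    - [0,0,0]
    - [0,0,0]
    - [0,0,0]
    - [0,0,0]
    - [0,0,0]
    - [0,0,0]
  translation:
    - [0,0,1.5]
    - [0,0,1.5]
    - [0,0,0.5]
    - [0,0,0]
    - [0,0,0]
    - [0,0,0]
    - [0,0,0]
  gripper: [-0.3,-0.3,-0.3,-0.3,0.2,0.7,1]

```text
time_s: 9.25
ee_pos: [0.6643, 0.0113, 0.0086]
ee_rot: [2.79, 1.443, 0.001]
force: [-0.4, -0.3, -0.8]
gripper_width: 0.909
finger_force: 0.0
```

Call:
drive_tool:
  dr:
    - [0,0,0]
    - [0,0,0]
    - [0,0,0]
    - [0,0,0]
    - [0,0,0]
    - [0,0,0]
    - [0,0,0]
    - [0,0,0]
    - [0,0,0]
    - [0,0,0]
  translation:
    - [0,0,-20]
    - [0,0,-40]
    - [0,0,-50]
    - [0,0,-50]
    - [21,-42,-15]
    - [21,-42,-15]
    - [21,-42,-15]
    - [21,-42,-15]
    - [21,-42,-15]
    - [21,-42,-15]
  gripper: [1,1,1,1,1,1,1,1,1,1]

```text
time_s: 10.25
ee_pos: [0.53, 0.2611, 0.2593]
ee_rot: [2.79, 1.443, 0.001]
force: [1.2, 1.0, 0.8]
gripper_width: 1.0
finger_force: 0.0
```

Call:
drive_tool:
  dr:
    - [0,0,-0.125]
    - [0,0,-0.125]
    - [0,0,-0.125]
    - [0,0,-0.125]
    - [0,0,-0.117]
    - [0,0,0]
    - [0,0,0]
    - [0,0,0]
  translation:
    - [0,0,0]
    - [0,0,0]
    - [0,0,0]
    - [0,0,0]
    - [0,0,0]
    - [0,0,0]
    - [0,0,0]
    - [0,0,0]
  gripper: [1,1,1,1,1,1,1,1]

```text
time_s: 11.05
ee_pos: [0.5311, 0.2597, 0.2584]
ee_rot: [2.222, 2.221, 0.0]
force: [-0.1, -0.3, -0.2]
gripper_width: 1.001
finger_force: 0.0
```

```bash
python3 - <<'E'
from h import *
p,d,K,M=shot("wrist"); save("w3.png",p); np.savez("pics/w3.npz",p=p,d=d,K=K,M=M)
W=cloud(d,K,M)
for q in ["rack","case_a","keeper"]:
    for x in recognise(q,"wrist"): print(q,round(x["p"],2),np.round(x["bbox"]))
plan([.545,.268,.3])
for b in blobs(W,.036,.046,(.545,.268),.12,100): print(b[0],np.round(b[2]),np.round(np.percentile(b[1],[1,50,99],0),4).tolist(), cv2.minAreaRect((b[1][:,:2]*1000).astype(np.float32)))
E
```

```text
case_a 0.75 [300.  98. 358. 133.]
case_a 0.71 [306. 138. 360. 174.]
case_a 0.6 [308. 175. 360. 211.]
keeper 0.88 [372. 288. 430. 357.]
turn z -0.0 then shift mm [  8.3  13.9 -41.7] | j6 0.36 pos [0.5311 0.2597 0.2583] yaw 1.5712 F [-0.5  0.  -0. ] w 1.0 ff 0.0 t 11.25
6241 [331. 153.] [[0.5158, 0.198, 0.0379], [0.5459, 0.2702, 0.0406], [0.5754, 0.3316, 0.0428]] ((545.954833984375, 264.05548095703125), (59.37302780151367, 136.68373107910156), 3.266597270965576)
```

View pics/w3.png

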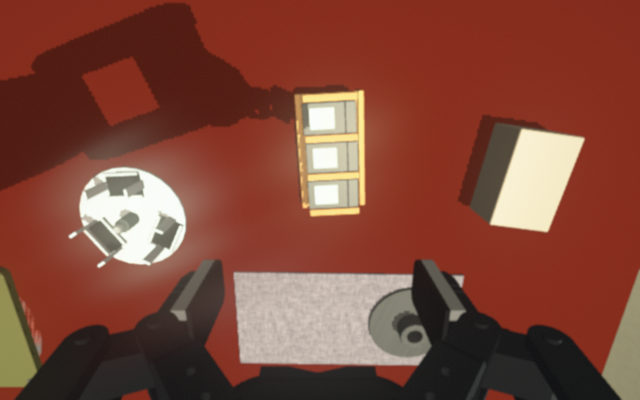

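The wrist view shows the rack with three cases at (329,117), (333,156) and (334,193). The keeper is set aside on the pad at (400,322). Next, measure each case.

```bash
cat > rack.py <<'E'
from h import *
def cases(p,W,c,rad,zlo=.036,zhi=.046,minn=300):
    P=p.astype(int); wood=(P[...,0]-P[...,2]>45)
    W2=W.copy(); W2[wood]=np.nan
    out=[]
    for b in blobs(W2,zlo,zhi,c,rad,minn):
        q=cv2.minAreaRect((rim(W,b[3])[:,:2]*1000).astype(np.float32)); (cx,cy),(w,h),a=q
        if w<h: a+=90; w,h=h,w
        out.append((cx,cy,w,h,(a+90)%180-90)); print(b[0],np.round(b[2]),"c",round(cx,1),round(cy,1),"size",round(w,1),round(h,1),"ang",round((a+90)%180-90,1),"z",np.median(b[1][:,2]).round(4))
    return out
E
python3 - <<'E'
from rack import *
z=np.load("pics/w3.npz"); p=z["p"]; W=cloud(z["d"],z["K"],z["M"])
for v in range(95,215,6): print(v,p[v,315].tolist(),p[v,345].tolist(),p[v,352].tolist())
cases(p,W,(.546,.264),.09)
E
```

```text
95 [249, 216, 131] [252, 231, 145] [252, 231, 144]
101 [241, 206, 128] [143, 134, 115] [174, 169, 147]
107 [214, 215, 189] [161, 155, 137] [206, 202, 177]
113 [251, 253, 249] [162, 155, 135] [207, 202, 176]
119 [251, 253, 249] [170, 164, 143] [209, 203, 177]
125 [251, 253, 249] [168, 159, 138] [210, 204, 177]
131 [201, 197, 172] [165, 157, 136] [203, 196, 170]
137 [251, 225, 144] [251, 231, 149] [251, 231, 150]
143 [196, 174, 134] [198, 191, 166] [206, 200, 172]
149 [247, 250, 242] [209, 203, 176] [210, 204, 177]
155 [250, 252, 248] [208, 202, 176] [210, 205, 178]
161 [250, 252, 248] [207, 202, 175] [208, 203, 176]
167 [247, 250, 243] [206, 202, 176] [208, 204, 177]
173 [176, 149, 114] [247, 214, 131] [249, 223, 138]
179 [248, 222, 140] [195, 172, 128] [191, 173, 141]
185 [214, 214, 190] [204, 199, 173] [206, 202, 176]
191 [247, 251, 244] [201, 197, 172] [204, 200, 174]
197 [239, 243, 232] [200, 195, 170] [202, 197, 172]
203 [224, 227, 209] [198, 194, 169] [200, 195, 170]
209 [198, 155, 107] [249, 222, 134] [251, 225, 139]
1678 [329. 118.] c 542.5 307.1 size 56.6 33.5 ang 3.0 z 0.0404
1489 [332. 157.] c 546.3 264.3 size 56.7 33.2 ang 3.2 z 0.0406
1327 [333. 194.] c 547.9 221.3 size 56.7 33.3 ang 3.1 z 0.0406
```

Call:
drive_tool:
  dr:
    - [0,0,-0.054]
    - [0,0,0]
    - [0,0,0]
    - [0,0,0]
    - [0,0,0]
    - [0,0,0]
    - [0,0,0]
    - [0,0,0]
    - [0,0,0]
    - [0,0,0]
  translation:
    - [0,0,0]
    - [-39,15,10]
    - [0,0,40]
    - [0,0,50]
    - [0,0,50]
    - [0,0,40]
    - [0,0,25]
    - [0,0,15]
    - [0,0,6]
    - [0,0,0]
  gripper: [1,1,1,1,1,1,1,1,1,1]

```text
time_s: 12.25
ee_pos: [0.5485, 0.2217, 0.0225]
ee_rot: [2.16, 2.281, 0.0]
force: [0.8, 0.1, 0.4]
gripper_width: 1.0
finger_force: 0.0
```

```bash
python3 -c "
from h import *
plan([.5479,.2213,.011],np.radians(93.1))"
```

```text
turn z 0.0008 then shift mm [-0.4 -0.6 11.5] | j6 0.24 pos [0.5485 0.2217 0.0225] yaw 1.6257 F [0.8 0.1 0.4] w 1.0 ff 0.0 t 12.25
```

Call:
drive_tool:
  dr:
    - [0,0,0]
    - [0,0,0]
    - [0,0,0]
    - [0,0,0]
    - [0,0,0]
    - [0,0,0]
    - [0,0,0]
    - [0,0,0]
    - [0,0,0]
  translation:
    - [0,0,6]
    - [0,0,5]
    - [0,0,0]
    - [0,0,0]
    - [0,0,0]
    - [0,0,0]
    - [0,0,0]
    - [0,0,0]
    - [0,0,0]
  gripper: [1,1,0.7,0.5,0.35,0.2,0.1,0.1,0.1]
  squeeze: 35

```text
time_s: 13.15
ee_pos: [0.5488, 0.2218, 0.012]
ee_rot: [2.159, 2.281, 0.002]
force: [0.5, 0.1, 4.6]
gripper_width: 0.672
finger_force: 39.1
```

Call:
drive_tool:
  dr:
    - [0,0,0]
    - [0,0,0]
    - [0,0,0]
    - [0,0,0]
    - [0,0,0]
    - [0,0,0]
    - [0,0,0]
  translation:
    - [0,0,-5]
    - [0,0,-10]
    - [0,0,-15]
    - [0,0,-20]
    - [0,0,-25]
    - [0,0,0]
    - [0,0,0]
  gripper: [0.1,0.1,0.1,0.1,0.1,0.1,0.1]

```text
time_s: 13.85
ee_pos: [0.5487, 0.2217, 0.0873]
ee_rot: [2.159, 2.281, 0.003]
force: [-0.0, 0.1, -1.3]
gripper_width: 0.669
finger_force: 38.7
```

```bash
python3 -c "
from h import *
plan([.5,.01,.08],np.radians(90))"
```

```text
turn z 0.055 then shift mm [-211.7  -48.7    7.1] | j6 0.24 pos [0.5487 0.2217 0.0873] yaw 1.6258 F [-0.   0.1 -1.3] w 0.669 ff 38.7 t 13.85
```

Call:
drive_tool:
  dr:
    - [0,0,0.148]
    - [0,0,0]
    - [0,0,0]
    - [0,0,0]
    - [0,0,0]
    - [0,0,0]
    - [0,0,0]
    - [0,0,0]
  translation:
    - [0,0,0]
    - [-35,-5,0]
    - [-40,-5,0]
    - [-45,-6,0]
    - [-45,-6,0]
    - [-35,-4,0]
    - [-15,-3,0]
    - [0,0,0]
  gripper: [0.1,0.1,0.1,0.1,0.1,0.1,0.1,0.1]

```text
time_s: 14.65
ee_pos: [0.4981, 0.009, 0.085]
ee_rot: [-2.324, -2.111, 0.002]
force: [-0.7, 0.6, -1.6]
gripper_width: 0.67
finger_force: 38.6
```

Call:
drive_tool:
  dr:
    - [0,0,0]
    - [0,0,0]
    - [0,0,0]
    - [0,0,0]
    - [0,0,0]
    - [0,0,0]
    - [0,0,0]
  translation:
    - [0,0,20]
    - [0,0,25]
    - [0,0,15]
    - [0,0,10]
    - [0,0,4]
    - [0,0,0]
    - [0,0,0]
  gripper: [0.1,0.1,0.1,0.1,0.1,0.1,0.1]

```text
time_s: 15.35
ee_pos: [0.5002, 0.0105, 0.0131]
ee_rot: [2.321, 2.116, 0.002]
force: [1.1, 0.5, -1.3]
gripper_width: 0.669
finger_force: 38.6
```

```bash
python3 -c "
from h import *
plan([.5,.01,.0085],np.radians(84.6))"
```

```text
turn z 0.0016 then shift mm [-0.5 -0.1  4.6] | j6 0.01 pos [0.5002 0.0105 0.0131] yaw 1.4782 F [ 1.1  0.5 -1.3] w 0.669 ff 38.6 t 15.35
```

Call:
drive_tool:
  dr:
    - [0,0,0]
    - [0,0,0]
    - [0,0,0]
    - [0,0,0]
    - [0,0,0]
    - [0,0,0]
    - [0,0,0]
    - [0,0,0]
  translation:
    - [0,0,2]
    - [0,0,1.5]
    - [0,0,0.8]
    - [0,0,0]
    - [0,0,0]
    - [0,0,0]
    - [0,0,0]
    - [0,0,0]
  gripper: [0.1,0.1,0.1,0.1,0.5,0.8,1,1]

```text
time_s: 16.15
ee_pos: [0.4993, 0.0102, 0.0079]
ee_rot: [-2.322, -2.116, 0.0]
force: [0.5, 0.5, 0.2]
gripper_width: 1.001
finger_force: 0.0
```

Call:
drive_tool:
  dr:
    - [0,0,0]
    - [0,0,0]
    - [0,0,0]
    - [0,0,0.1428]
    - [0,0,0.1428]
    - [0,0,0.1428]
    - [0,0,0.1428]
    - [0,0,0.1428]
    - [0,0,0.1428]
    - [0,0,0.1428]
  translation:
    - [0,0,-15]
    - [0,0,-30]
    - [0,0,-40]
    - [0,0,0]
    - [0,0,0]
    - [0,0,0]
    - [0,0,0]
    - [0,0,0]
    - [0,0,0]
    - [0,0,0]
  gripper: [1,1,1,1,1,1,1,1,1,1]

```text
time_s: 17.15
ee_pos: [0.4992, 0.0102, 0.0928]
ee_rot: [-3.054, -0.735, 0.0]
force: [-0.1, 0.9, -0.2]
gripper_width: 1.001
finger_force: 0.0
```

Call:
drive_tool:
  dr:
    - [0,0,0.1428]
    - [0,0,0.1428]
    - [0,0,0.1428]
    - [0,0,0.1428]
    - [0,0,0]
    - [0,0,0]
  translation:
    - [0,0,0]
    - [0,0,0]
    - [0,0,0]
    - [0,0,0]
    - [0,0,0]
    - [0,0,0]
  gripper: [1,1,1,1,1,1]

```text
time_s: 17.75
ee_pos: [0.4993, 0.0102, 0.0929]
ee_rot: [-3.138, 0.141, 0.0]
force: [-0.6, -0.7, -0.4]
gripper_width: 1.003
finger_force: 0.0
```

```bash
python3 - <<'E'
from rack import *
plan([.5,.01,.012],np.radians(-5.4))
p,d,K,M=shot("wrist"); save("w4.png",p); np.savez("pics/w4.npz",p=p,d=d,K=K,M=M)
cases(p,cloud(d,K,M),(.5,.01),.07,.030,.042,100)
E
```

```text
turn z 0.0041 then shift mm [ 0.8  0.2 80.9] | j6 1.57 pos [0.4993 0.0102 0.0929] yaw -0.0901 F [-0.6 -0.7 -0.4] w 1.003 ff 0.0 t 17.75
4401 [317. 213.] c 499.3 9.7 size 57.9 34.2 ang -5.3 z 0.0373
```

Call:
drive_tool:
  dr:
    - [0,0,0]
    - [0,0,0]
    - [0,0,0]
    - [0,0,0]
    - [0,0,0]
    - [0,0,0]
  translation:
    - [0,0.4,30]
    - [0,0,28]
    - [0,0,15]
    - [0,0,7]
    - [0,0,0]
    - [0,0,0]
  gripper: [1,1,1,1,1,1]

```text
time_s: 18.4
ee_pos: [0.5001, 0.0097, 0.0139]
ee_rot: [3.138, -0.145, 0.002]
force: [0.1, 0.2, -0.9]
gripper_width: 1.003
finger_force: 0.0
```

Call:
drive_tool:
  dr:
    - [0,0,0]
    - [0,0,0]
    - [0,0,0]
    - [0,0,0]
    - [0,0,0]
    - [0,0,0]
    - [0,0,0]
    - [0,0,0]
    - [0,0,0]
    - [0,0,0]
  translation:
    - [0,0,0.5]
    - [0,0,0]
    - [0,0,0]
    - [0,0,0]
    - [0,0,0]
    - [0,0,0]
    - [0,0,0]
    - [0,0,0]
    - [0,0,0]
    - [0,0,0]
  gripper: [0.6,0.3,0.1,0,-0.1,-0.3,-0.4,-0.4,-0.4,-0.4]

```text
time_s: 19.4
ee_pos: [0.4996, 0.0098, 0.0128]
ee_rot: [3.138, -0.146, 0.001]
force: [-0.1, -0.3, 2.4]
gripper_width: 0.393
finger_force: 36.6
```

```bash
python3 -c "
from h import *
plan([.5,.01,.012],np.radians(-5.4))"
```

```text
turn z 0.0012 then shift mm [ 0.3 -0.3  0.8] | j6 1.58 pos [0.4996 0.0098 0.0128] yaw -0.093 F [-0.1 -0.3  2.4] w 0.393 ff 36.6 t 19.4
```

Call:
drive_tool:
  dr:
    - [0,0,0]
    - [0,0,0]
    - [0,0,0]
    - [0,0,0]
    - [0,0,0]
    - [0,0,0]
    - [0,0,0]
    - [0,0,0]
    - [0,0,0]
    - [0,0,0]
  translation:
    - [0,0,-8]
    - [0,0,-20]
    - [0,0,-35]
    - [0,0,-34]
    - [6,25,0]
    - [10,38,0]
    - [11,42,0]
    - [11,42,0]
    - [8,30,0]
    - [4,11,0]
  gripper: [-0.4,-0.4,-0.4,-0.4,-0.4,-0.4,-0.4,-0.4,-0.4,-0.4]

```text
time_s: 20.4
ee_pos: [0.5315, -0.1845, 0.1096]
ee_rot: [3.138, -0.151, -0.001]
force: [0.4, 0.9, -0.7]
gripper_width: 0.392
finger_force: 36.2
```

Call:
drive_tool:
  dr:
    - [0,0,0]
    - [0,0,0]
    - [0,0,0]
  translation:
    - [0,0,0]
    - [0,0,0]
    - [0,0,0]
  gripper: [-0.4,-0.4,-0.4]

```text
time_s: 20.7
ee_pos: [0.5313, -0.1805, 0.1092]
ee_rot: [-3.138, 0.144, 0.001]
force: [0.6, -0.9, -1.3]
gripper_width: 0.393
finger_force: 36.2
```

```bash
cat > over.py <<'E'
from rack import *
import sys
C=np.array([.5253,-.2481])
def view(tag,phi):
    u=np.array([np.cos(np.radians(phi)),np.sin(np.radians(phi))]); t=np.array([-u[1],u[0]])
    plan([*(C+.066*u),.0178],np.radians((phi+90+90)%180-90))
    p,d,K,M=shot("wrist"); save(tag+".png",p); np.savez(f"pics/{tag}.npz",p=p,d=d,K=K,M=M); W=cloud(d,K,M)
    for b in blobs(W,.0625,.069,C,.1,15):
        q=b[1].mean(0)[:2]-C
        if np.hypot(*q)>.06: print("wall",b[0],np.round(b[2]),"radial",round(q@u*1000,1),"tang",round(q@t*1000,1))
    z0=get_obs()["ee_pos"][2]-.0098+.034
    for b in blobs(W,z0-.004,z0+.004,C+.066*u,.05,200)[:1]:
        (cx,cy),s,a=cv2.minAreaRect((rim(W,b[3])[:,:2]*1000).astype(np.float32)); q=np.array([cx,cy])/1000-C
        print("held top",b[0],"radial",round(q@u*1000,1),"tang",round(q@t*1000,1),np.round(s,1),round(a,1),"z",np.median(b[1][:,2]).round(4))
E
python3 -c "
from over import *
view('w5',84.56)"
```

```text
turn z 0.0034 then shift mm [ 0.5  1.9 91.4] | j6 1.24 pos [ 0.5313 -0.1805  0.1092] yaw -0.0915 F [ 0.6 -0.9 -1.3] w 0.393 ff 36.2 t 20.7
wall 336 [542. 160.] radial -61.7 tang -40.2
wall 335 [448.  99.] radial -3.1 tang -73.9
wall 268 [320. 170.] radial 65.8 tang -34.0
wall 206 [514. 280.] radial -61.4 tang 39.4
held top 10466 radial 67.4 tang 0.7 [60.6 59.2] 83.6 z 0.1337
```

View pics/w5.png

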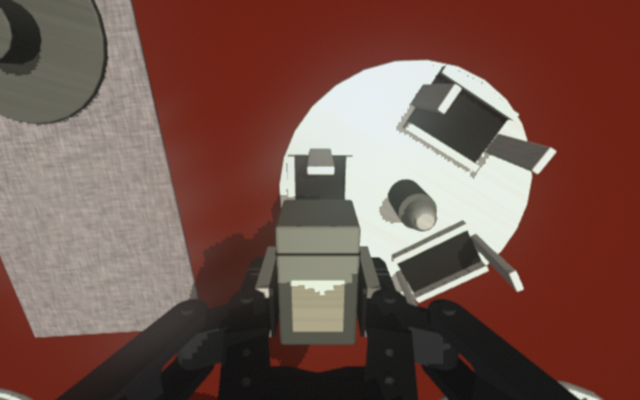

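The wrist view shows the case held at (318,280) over the pocket, whose far end wall is at (320,170), and the post at (412,205). The wall reads radial 65.8, tangential -34.0, as expected. Correct by 1.9 mm and lower.

Call:
drive_tool:
  dr:
    - [0,0,0]
    - [0,0,0]
    - [0,0,0]
    - [0,0,0]
    - [0,0,0]
    - [0,0,0]
    - [0,0,0]
    - [0,0,0]
    - [0,0,0]
  translation:
    - [0.5,1.7,0]
    - [0,0,20]
    - [0,0,25]
    - [0,0,20]
    - [0,0,10]
    - [0,0,5]
    - [0,0,3]
    - [0,0,0]
    - [0,0,0]
  gripper: [-0.4,-0.4,-0.4,-0.4,-0.4,-0.4,-0.4,-0.4,-0.4]

```text
time_s: 21.65
ee_pos: [0.5328, -0.184, 0.0276]
ee_rot: [3.138, -0.146, 0.003]
force: [0.2, 0.6, -1.4]
gripper_width: 0.387
finger_force: 36.3
```

```bash
python3 -c "
from h import *
plan([.5316,-.1824,.0178],np.radians(-5.4))"
```

```text
turn z 0.0013 then shift mm [-1.3 -1.5  9.8] | j6 1.24 pos [ 0.5328 -0.184   0.0276] yaw -0.093 F [ 0.2  0.6 -1.4] w 0.387 ff 36.3 t 21.65
```

```bash
cat >> h.py <<'E'
def aplan(xyz,yaw=None,n=6):
    L=[get_obs()]
    for i in range(n): grab_frame("wrist"); L.append(get_obs())
    P=np.array([o["ee_pos"] for o in L]); o=dict(L[-1]); o["ee_pos"]=P.mean(0); print("std",P.std(0).round(4))
    Y=np.unwrap([yaw_of(q) for q in L]); ym=Y.mean(); o["ee_rot"]=(R.from_rotvec([0,0,ym])*R.from_rotvec([np.pi,0,0])).as_rotvec()
    o["force"]=np.mean([q["force"] for q in L],0)
    global get_obs_; g=globals()["get_obs"]; globals()["get_obs"]=lambda:o
    plan(xyz,yaw); globals()["get_obs"]=g
E
python3 -c "
from h import *
aplan([.5316,-.1824,.0178],np.radians(-5.4))"
```

```text
std [0.0002 0.0001 0.0002]
turn z 0.0012 then shift mm [-1.1 -1.5  9.5] | j6 1.24 pos [ 0.5325 -0.184   0.0273] yaw -0.093 F [ 0.1  0.3 -0.9] w 0.391 ff 36.3 t 21.95
```

Call:
drive_tool:
  dr:
    - [0,0,0]
    - [0,0,0]
    - [0,0,0]
    - [0,0,0]
    - [0,0,0]
    - [0,0,0]
    - [0,0,0]
    - [0,0,0]
  translation:
    - [-1.1,-1.5,0]
    - [0,0,0]
    - [0,0,2.5]
    - [0,0,2.5]
    - [0,0,2]
    - [0,0,1.5]
    - [0,0,0]
    - [0,0,0]
  gripper: [-0.4,-0.4,-0.4,-0.4,-0.4,-0.4,-0.4,-0.4]

```text
time_s: 22.75
ee_pos: [0.5311, -0.1822, 0.0179]
ee_rot: [3.138, -0.146, 0.0]
force: [0.1, 0.0, -0.8]
gripper_width: 0.392
finger_force: 36.4
```

```bash
python3 -c "
from h import *
aplan([.5316,-.1824,.0178],np.radians(-5.4),3)"
```

```text
std [0. 0. 0.]
turn z 0.0012 then shift mm [0.6 0.2 0.1] | j6 1.24 pos [ 0.531  -0.1821  0.0179] yaw -0.093 F [-0.   0.  -0.4] w 0.384 ff 36.4 t 22.9
```

Call:
drive_tool:
  dr:
    - [0,0,0]
    - [0,0,0]
    - [0,0,0]
    - [0,0,0]
    - [0,0,0]
    - [0,0,0]
    - [0,0,0]
  translation:
    - [0,0,0.5]
    - [0,0,0.4]
    - [0,0,0]
    - [0,0,0]
    - [0,0,0]
    - [0,0,0]
    - [0,0,0]
  gripper: [-0.4,-0.4,-0.4,-0.1,0.1,0.15,0.15]

```text
time_s: 23.6
ee_pos: [0.531, -0.1821, 0.0169]
ee_rot: [-3.138, 0.146, 0.0]
force: [-0.1, -0.3, 1.2]
gripper_width: 0.573
finger_force: 0.0
```

Call:
drive_tool:
  dr:
    - [0,0,0]
    - [0,0,0]
    - [0,0,0]
    - [0,0,0]
    - [0,0,0]
    - [0,0,0]
  translation:
    - [0,0,-10]
    - [0,0,-30]
    - [0,0,-40]
    - [0,0,-40]
    - [0,0,-40]
    - [0,0,0]
  gripper: [0.15,0.15,0.15,0.15,0.5,1]

```text
time_s: 24.2
ee_pos: [0.5349, -0.1838, 0.1859]
ee_rot: [3.133, -0.146, 0.021]
force: [1.1, -0.9, 0.3]
gripper_width: 0.892
finger_force: 0.0
```

```bash
cat > seated.py <<'E'
from over import *
def seated(tag):
    p,d,K,M=shot("wrist"); np.savez(f"pics/{tag}.npz",p=p,d=d,K=K,M=M); save(tag+".png",p); W=cloud(d,K,M)
    for phi in (84.56,-35.44,204.56):
        u=np.array([np.cos(np.radians(phi)),np.sin(np.radians(phi))]); t=np.array([-u[1],u[0]]); c=C+.066*u
        for b in blobs(W,.038,.048,c,.045,200)[:1]:
            (cx,cy),s,a=cv2.minAreaRect((rim(W,b[3])[:,:2]*1000).astype(np.float32)); q=np.array([cx,cy])/1000-c
            print("pocket",phi,b[0],"off radial",round(q@u*1000,1),"tang",round(q@t*1000,1),np.round(s,1),"ang",round(a,1),"z",np.median(b[1][:,2]).round(4))
E
python3 -c "
from seated import *
seated('w6'); plan([.5463,.2643,.15],np.radians(93.1))"
```

```text
pocket 84.56 2312 off radial -0.4 tang 2.0 [34.1 61. ] ang 85.0 z 0.0424
turn z -1.7178 then shift mm [446.2  36.8  30.8] | j6 1.24 pos [ 0.5334 -0.1831  0.1824] yaw -0.0929 F [ 0.4 -1.2 -0.2] w 0.969 ff 0.0 t 24.25
```

The first case is seated (top at 0.0424, 0.4 mm off radially). On to the middle rack case.

Call:
drive_tool:
  dr:
    - [0,0,0]
    - [0,0,0]
    - [0,0,0]
    - [0,0,0]
    - [0,0,0]
    - [0,0,0]
    - [0,0,0]
    - [0,0,0]
    - [0,0,0]
    - [0,0,0]
  translation:
    - [-3,-45,0]
    - [-3,-45,0]
    - [-3,-45,0]
    - [-3,-45,0]
    - [-3,-45,0]
    - [-3,-45,0]
    - [-3,-45,0]
    - [-3,-45,0]
    - [-3,-45,0]
    - [-2,-42,0]
  gripper: [1,1,1,1,1,1,1,1,1,1]

```text
time_s: 25.25
ee_pos: [0.5425, 0.2674, 0.1757]
ee_rot: [3.137, -0.145, -0.003]
force: [0.7, -0.3, -0.1]
gripper_width: 1.001
finger_force: 0.0
```

Call:
drive_tool:
  dr:
    - [0,0,-0.143]
    - [0,0,-0.143]
    - [0,0,-0.143]
    - [0,0,-0.143]
    - [0,0,-0.143]
    - [0,0,-0.143]
    - [0,0,-0.143]
    - [0,0,-0.143]
    - [0,0,-0.143]
    - [0,0,-0.143]
  translation:
    - [0,0,0]
    - [0,0,0]
    - [0,0,0]
    - [0,0,0]
    - [0,0,0]
    - [0,0,0]
    - [0,0,0]
    - [0,0,0]
    - [0,0,0]
    - [0,0,0]
  gripper: [1,1,1,1,1,1,1,1,1,1]

```text
time_s: 26.25
ee_pos: [0.5428, 0.2653, 0.1755]
ee_rot: [-2.459, -1.954, 0.004]
force: [0.2, -0.2, -0.7]
gripper_width: 1.0
finger_force: 0.0
```

Call:
drive_tool:
  dr:
    - [0,0,-0.143]
    - [0,0,-0.143]
    - [0,0,0]
    - [0,0,0]
    - [0,0,0]
    - [0,0,0]
  translation:
    - [0,0,0]
    - [0,0,0]
    - [0,0,0]
    - [0,0,0]
    - [0,0,0]
    - [0,0,0]
  gripper: [1,1,1,1,1,1]

```text
time_s: 26.85
ee_pos: [0.5436, 0.2656, 0.1769]
ee_rot: [-2.164, -2.277, 0.001]
force: [-0.1, -0.4, 0.2]
gripper_width: 0.998
finger_force: 0.0
```

```bash
python3 - <<'E'
from rack import *
p,d,K,M=shot("wrist"); save("w7.png",p); cases(p,cloud(d,K,M),(.546,.264),.1,.036,.046,200)
aplan([.5463,.2643,.0115],np.radians(93.1),2)
E
```

```text
2313 [322. 182.] c 546.4 264.4 size 57.1 33.4 ang 3.0 z 0.0405
2058 [322. 133.] c 542.6 307.6 size 56.5 32.9 ang 3.0 z 0.0404
std [0.     0.     0.0001]
turn z -0.0026 then shift mm [ -1.4   2.6 165.6] | j6 0.31 pos [0.5437 0.2656 0.1771] yaw 1.6223 F [ 0.1 -0.  -0.2] w 1.0 ff 0.0 t 27.0
```

Call:
drive_tool:
  dr:
    - [0,0,-0.003]
    - [0,0,0]
    - [0,0,0]
    - [0,0,0]
    - [0,0,0]
    - [0,0,0]
    - [0,0,0]
    - [0,0,0]
  translation:
    - [-1.4,2.6,20]
    - [0,0,40]
    - [0,0,45]
    - [0,0,35]
    - [0,0,17]
    - [0,0,8]
    - [0,0,0]
    - [0,0,0]
  gripper: [1,1,1,1,1,1,1,1]

```text
time_s: 27.8
ee_pos: [0.548, 0.265, 0.0142]
ee_rot: [2.158, 2.281, 0.005]
force: [-0.1, 0.9, 0.4]
gripper_width: 0.999
finger_force: 0.0
```

Call:
drive_tool:
  dr:
    - [0,0,0]
    - [0,0,0]
    - [0,0,0]
    - [0,0,0]
    - [0,0,0]
    - [0,0,0]
    - [0,0,0]
    - [0,0,0]
    - [0,0,0]
    - [0,0,0]
  translation:
    - [0,0,0]
    - [0,0,0]
    - [0,0,0]
    - [0,0,0]
    - [0,0,0]
    - [0,0,0]
    - [0,0,0]
    - [0,0,0]
    - [0,0,0]
    - [0,0,0]
  gripper: [1,0.7,0.5,0.35,0.2,0.1,0.1,0.1,0.1,0.1]

```text
time_s: 28.8
ee_pos: [0.547, 0.2646, 0.0131]
ee_rot: [2.159, 2.281, 0.002]
force: [-0.2, -0.3, 5.6]
gripper_width: 0.671
finger_force: 39.3
```

```bash
python3 -c "
from h import *
plan([.5463,.2643,.0115],np.radians(93.1))"
```

```text
turn z 0.0011 then shift mm [-0.3 -0.7  1.6] | j6 0.31 pos [0.547  0.2646 0.0131] yaw 1.626 F [-0.2 -0.3  5.6] w 0.671 ff 39.3 t 28.8
```

Call:
drive_tool:
  dr:
    - [0,0,0]
    - [0,0,0]
    - [0,0,0]
    - [0,0,0]
    - [0,0,-0.15]
    - [0,0,-0.15]
    - [0,0,-0.15]
    - [0,0,-0.15]
    - [0,0,-0.15]
    - [0,0,-0.148]
  translation:
    - [0,0,-8]
    - [0,0,-15]
    - [0,0,-25]
    - [0,0,-27]
    - [0,0,0]
    - [0,0,0]
    - [0,0,0]
    - [0,0,0]
    - [0,0,0]
    - [0,0,0]
  gripper: [0.1,0.1,0.1,0.1,0.1,0.1,0.1,0.1,0.1,0.1]

```text
time_s: 29.8
ee_pos: [0.5463, 0.2643, 0.0878]
ee_rot: [0.945, 2.996, 0.0]
force: [0.1, 1.4, -0.7]
gripper_width: 0.673
finger_force: 38.6
```

Call:
drive_tool:
  dr:
    - [0,0,0]
    - [0,0,0]
    - [0,0,0]
    - [0,0,0]
    - [0,0,0]
    - [0,0,0]
    - [0,0,0]
    - [0,0,0]
    - [0,0,0]
    - [0,0,0]
  translation:
    - [-16,-34,0]
    - [-18,-39,0]
    - [-19,-41,0]
    - [-19,-41,0]
    - [-19,-41,0]
    - [-12,-26,0]
    - [-6,-12,0]
    - [0,0,20]
    - [0,0,25]
    - [0,0,15]
  gripper: [0.1,0.1,0.1,0.1,0.1,0.1,0.1,0.1,0.1,0.1]

```text
time_s: 30.8
ee_pos: [0.4991, 0.0109, 0.0261]
ee_rot: [-0.954, -2.992, -0.0]
force: [-0.4, 0.1, -0.9]
gripper_width: 0.672
finger_force: 38.6
```

Call:
drive_tool:
  dr:
    - [0,0,0]
    - [0,0,0]
    - [0,0,0]
    - [0,0,0]
  translation:
    - [0,0,9]
    - [0,0,3]
    - [0,0,0]
    - [0,0,0]
  gripper: [0.1,0.1,0.1,0.1]

```text
time_s: 31.2
ee_pos: [0.5006, 0.0106, 0.0161]
ee_rot: [0.954, 2.992, 0.001]
force: [0.3, 0.1, -0.5]
gripper_width: 0.673
finger_force: 38.6
```

```bash
python3 -c "
from h import *
aplan([.5,.01,.0101],np.radians(144.6),2)"
```

```text
std [0. 0. 0.]
turn z 0.0005 then shift mm [ 0.2 -0.8  6.1] | j6 -1.04 pos [0.5006 0.0105 0.0162] yaw 2.5242 F [-0.2  0.2 -0.9] w 0.668 ff 38.6 t 31.3
```

Call:
drive_tool:
  dr:
    - [0,0,0]
    - [0,0,0]
    - [0,0,0]
    - [0,0,0]
    - [0,0,0]
    - [0,0,0]
    - [0,0,0]
    - [0,0,0]
  translation:
    - [0,0,3]
    - [0,0,2]
    - [0,0,1]
    - [0,0,0]
    - [0,0,0]
    - [0,0,0]
    - [0,0,0]
    - [0,0,0]
  gripper: [0.1,0.1,0.1,0.1,0.5,0.8,1,1]

```text
time_s: 32.1
ee_pos: [0.4996, 0.0105, 0.0089]
ee_rot: [-0.955, -2.993, 0.0]
force: [-0.2, 0.0, 0.4]
gripper_width: 1.003
finger_force: 0.0
```

Call:
drive_tool:
  dr:
    - [0,0,0]
    - [0,0,0]
    - [0,0,0]
    - [0,0,0.1428]
    - [0,0,0.1428]
    - [0,0,0.1428]
    - [0,0,0.1428]
    - [0,0,0.1428]
    - [0,0,0.1428]
    - [0,0,0.1428]
  translation:
    - [0,0,-15]
    - [0,0,-30]
    - [0,0,-40]
    - [0,0,0]
    - [0,0,0]
    - [0,0,0]
    - [0,0,0]
    - [0,0,0]
    - [0,0,0]
    - [0,0,0]
  gripper: [1,1,1,1,1,1,1,1,1,1]

```text
time_s: 33.1
ee_pos: [0.4996, 0.0105, 0.094]
ee_rot: [-2.279, -2.162, 0.0]
force: [1.0, -0.6, -0.8]
gripper_width: 1.0
finger_force: 0.0
```

Call:
drive_tool:
  dr:
    - [0,0,0.1428]
    - [0,0,0.1428]
    - [0,0,0.1428]
    - [0,0,0.1428]
    - [0,0,0]
    - [0,0,0]
  translation:
    - [0,0,0]
    - [0,0,0]
    - [0,0,0]
    - [0,0,0]
    - [0,0,0]
    - [0,0,0]
  gripper: [1,1,1,1,1,1]

```text
time_s: 33.7
ee_pos: [0.4996, 0.0105, 0.094]
ee_rot: [-2.789, -1.445, 0.0]
force: [0.5, -0.3, -0.1]
gripper_width: 1.0
finger_force: 0.0
```

```bash
python3 - <<'E'
from rack import *
p,d,K,M=shot("wrist"); save("w8.png",p); c=cases(p,cloud(d,K,M),(.5,.01),.07,.030,.042,100)[0]
aplan([c[0]/1000,c[1]/1000,.013],np.radians(54.6),2)
E
```

```text
4356 [318. 213.] c 499.1 10.2 size 58.3 34.2 ang 54.8 z 0.0374
std [0. 0. 0.]
turn z 0.0022 then shift mm [-0.6 -0.3 81.1] | j6 0.53 pos [0.4997 0.0105 0.0941] yaw 0.9552 F [ 0.1  0.4 -0.6] w 0.997 ff 0.0 t 33.85
```

Call:
drive_tool:
  dr:
    - [0,0,0]
    - [0,0,0]
    - [0,0,0]
    - [0,0,0]
    - [0,0,0]
    - [0,0,0]
  translation:
    - [-0.5,-0.3,30]
    - [0,0,28]
    - [0,0,15]
    - [0,0,7.5]
    - [0,0,0]
    - [0,0,0]
  gripper: [1,1,1,1,1,1]

```text
time_s: 34.45
ee_pos: [0.4999, 0.0102, 0.0144]
ee_rot: [2.791, 1.441, 0.002]
force: [-0.4, 0.3, 0.3]
gripper_width: 1.004
finger_force: 0.0
```

Call:
drive_tool:
  dr:
    - [0,0,0]
    - [0,0,0]
    - [0,0,0]
    - [0,0,0]
    - [0,0,0]
    - [0,0,0]
    - [0,0,0]
    - [0,0,0]
    - [0,0,0]
    - [0,0,0]
  translation:
    - [0,0,0]
    - [0,0,0]
    - [0,0,0]
    - [0,0,0]
    - [0,0,0]
    - [0,0,0]
    - [0,0,0]
    - [0,0,0]
    - [0,0,0]
    - [0,0,0]
  gripper: [0.6,0.3,0.1,0,-0.1,-0.3,-0.4,-0.4,-0.4,-0.4]

```text
time_s: 35.45
ee_pos: [0.4995, 0.0102, 0.0139]
ee_rot: [2.791, 1.441, 0.001]
force: [0.7, -0.3, 2.7]
gripper_width: 0.395
finger_force: 36.4
```

```bash
python3 -c "
from over import *
aplan([*C+.066*np.array([np.cos(np.radians(-35.44)),np.sin(np.radians(-35.44))]),.11],np.radians(54.56),2)"
```

```text
std [0. 0. 0.]
turn z 0.0009 then shift mm [-195.5  236.8  -96.1] | j6 0.53 pos [0.4995 0.0102 0.0139] yaw 0.9532 F [0.1 0.2 2.8] w 0.39 ff 36.5 t 35.55
```

Call:
drive_tool:
  dr:
    - [0,0,0]
    - [0,0,0]
    - [0,0,0]
    - [0,0,0]
  translation:
    - [0,0,-8]
    - [0,0,-20]
    - [0,0,-35]
    - [0,0,-33]
  gripper: [-0.4,-0.4,-0.4,-0.4]

```text
time_s: 35.95
ee_pos: [0.498, 0.0103, 0.1099]
ee_rot: [-2.79, -1.441, 0.003]
force: [0.5, -0.2, -0.7]
gripper_width: 0.388
finger_force: 36.1
```

Call:
drive_tool:
  dr:
    - [0,0,0]
    - [0,0,0]
    - [0,0,0]
    - [0,0,0]
    - [0,0,0]
    - [0,0,0]
    - [0,0,0]
    - [0,0,0]
    - [0,0,0]
  translation:
    - [-20,24,0]
    - [-29,35,0]
    - [-31,37,0]
    - [-31,37,0]
    - [-31,37,0]
    - [-29,35,0]
    - [-17,22,0]
    - [-7.5,9.8,0]
    - [0,0,0]
  gripper: [-0.4,-0.4,-0.4,-0.4,-0.4,-0.4,-0.4,-0.4,-0.4]

```text
time_s: 36.85
ee_pos: [0.5788, -0.2871, 0.1092]
ee_rot: [-2.792, -1.439, 0.001]
force: [-1.0, 0.2, -1.3]
gripper_width: 0.394
finger_force: 36.1
```

Call:
drive_tool:
  dr:
    - [0,0,0]
    - [0,0,0]
    - [0,0,0]
    - [0,0,0]
  translation:
    - [0,0,0]
    - [0,0,0]
    - [0,0,0]
    - [0,0,0]
  gripper: [-0.4,-0.4,-0.4,-0.4]

```text
time_s: 37.25
ee_pos: [0.579, -0.2852, 0.1097]
ee_rot: [-2.791, -1.443, -0.0]
force: [0.1, 0.2, -0.3]
gripper_width: 0.39
finger_force: 36.1
```

```bash
python3 -c "
from over import *
view('w9',-35.44)
aplan([*C+.066*np.array([np.cos(np.radians(-35.44)),np.sin(np.radians(-35.44))]),.0189],np.radians(54.56),2)"
```

```text
turn z 0.0022 then shift mm [-0.9  0.7 91.9] | j6 0.08 pos [ 0.579  -0.2852  0.1097] yaw 0.9544 F [ 0.1  0.2 -0.3] w 0.39 ff 36.1 t 37.25
wall 327 [ 99. 160.] radial -61.8 tang 40.3
wall 324 [193. 100.] radial -3.1 tang 73.9
wall 260 [319. 172.] radial 65.6 tang 34.0
wall 204 [124. 280.] radial -61.6 tang -39.6
held top 10311 radial 64.9 tang 0.6 [59.3 60.7] 55.5 z 0.1332
std [0.     0.0002 0.    ]
turn z 0.0017 then shift mm [-0.6  0.4 90.9] | j6 0.08 pos [ 0.5791 -0.2857  0.1098] yaw 0.954 F [-0.4  0.1 -0.5] w 0.39 ff 36.1 t 37.4
```

Call:
drive_tool:
  dr:
    - [0,0,0]
    - [0,0,0]
    - [0,0,0]
    - [0,0,0]
    - [0,0,0]
    - [0,0,0]
    - [0,0,0]
    - [0,0,0]
    - [0,0,0]
  translation:
    - [-0.5,0.3,0]
    - [0,0,20]
    - [0,0,25]
    - [0,0,20]
    - [0,0,10]
    - [0,0,4]
    - [0,0,0]
    - [0,0,0]
    - [0,0,0]
  gripper: [-0.4,-0.4,-0.4,-0.4,-0.4,-0.4,-0.4,-0.4,-0.4]

```text
time_s: 38.3
ee_pos: [0.5799, -0.2874, 0.0321]
ee_rot: [2.79, 1.44, 0.002]
force: [0.3, 0.5, 0.2]
gripper_width: 0.391
finger_force: 36.1
```

```bash
python3 -c "
from over import *
aplan([*C+.066*np.array([np.cos(np.radians(-35.44)),np.sin(np.radians(-35.44))]),.0189],np.radians(54.56),2)"
```

```text
std [0.0001 0.0001 0.0002]
turn z 0.0009 then shift mm [ 0.4 -1.1 13. ] | j6 0.07 pos [ 0.5797 -0.2873  0.0319] yaw 0.9532 F [ 0.4  0.3 -0. ] w 0.389 ff 36.1 t 38.4
```

Call:
drive_tool:
  dr:
    - [0,0,0]
    - [0,0,0]
    - [0,0,0]
    - [0,0,0]
    - [0,0,0]
    - [0,0,0]
    - [0,0,0]
    - [0,0,0]
  translation:
    - [0.4,-1,0]
    - [0,0,0]
    - [0,0,3]
    - [0,0,3]
    - [0,0,3]
    - [0,0,2]
    - [0,0,0]
    - [0,0,0]
  gripper: [-0.4,-0.4,-0.4,-0.4,-0.4,-0.4,-0.4,-0.4]

```text
time_s: 39.2
ee_pos: [0.5784, -0.286, 0.0195]
ee_rot: [-2.791, -1.441, 0.0]
force: [0.2, -0.1, 0.2]
gripper_width: 0.389
finger_force: 36.1
```

```bash
python3 -c "
from over import *
aplan([*C+.066*np.array([np.cos(np.radians(-35.44)),np.sin(np.radians(-35.44))]),.0189],np.radians(54.56),2)"
```

```text
std [0.     0.     0.0001]
turn z 0.0009 then shift mm [0.1 0.8 0.7] | j6 0.08 pos [ 0.5784 -0.286   0.0196] yaw 0.9532 F [ 0.1 -0.4 -0.4] w 0.39 ff 36.1 t 39.3
```

Call:
drive_tool:
  dr:
    - [0,0,0]
    - [0,0,0]
    - [0,0,0]
    - [0,0,0]
    - [0,0,0]
    - [0,0,0]
    - [0,0,0]
    - [0,0,0]
  translation:
    - [0,0,0.6]
    - [0,0,0.6]
    - [0,0,0.4]
    - [0,0,0]
    - [0,0,0]
    - [0,0,0]
    - [0,0,0]
    - [0,0,0]
  gripper: [-0.4,-0.4,-0.4,-0.4,-0.1,0.1,0.15,0.15]

```text
time_s: 40.1
ee_pos: [0.5783, -0.2859, 0.0178]
ee_rot: [-2.791, -1.441, 0.0]
force: [-0.2, 0.7, 0.1]
gripper_width: 0.577
finger_force: 0.0
```

Call:
drive_tool:
  dr:
    - [0,0,0]
    - [0,0,0]
    - [0,0,0]
    - [0,0,0]
    - [0,0,0]
    - [0,0,0]
    - [0,0,0]
  translation:
    - [0,0,-10]
    - [0,0,-30]
    - [0,0,-40]
    - [0,0,-40]
    - [0,0,-40]
    - [0,0,0]
    - [0,0,0]
  gripper: [0.15,0.15,0.15,0.15,0.5,1,1]

```text
time_s: 40.8
ee_pos: [0.5792, -0.2865, 0.1806]
ee_rot: [2.788, 1.44, 0.003]
force: [-0.2, -0.4, -0.6]
gripper_width: 0.996
finger_force: 0.0
```

```bash
python3 -c "
from seated import *
seated('w10'); plan([.5426,.3076,.18],np.radians(54.6))"
```

```text
pocket 84.56 2923 off radial -0.5 tang 3.4 [34.2 64.3] ang 84.7 z 0.0423
pocket -35.44 2327 off radial -0.9 tang -0.1 [57.7 34.1] ang 54.6 z 0.0425
turn z 0.0002 then shift mm [ 463.1 -372.9   -1.8] | j6 0.08 pos [ 0.5783 -0.2859  0.1783] yaw 0.9531 F [ 0.1  1.  -0.5] w 0.997 ff 0.0 t 40.85
```

Two seated. Now the third case.

Call:
drive_tool:
  dr:
    - [0,0,0]
    - [0,0,0]
    - [0,0,0]
    - [0,0,0]
    - [0,0,0]
    - [0,0,0]
    - [0,0,0]
    - [0,0,0]
    - [0,0,0]
    - [0,0,0]
  translation:
    - [37,-30,0]
    - [37,-30,0]
    - [37,-30,0]
    - [37,-30,0]
    - [37,-30,0]
    - [37,-30,0]
    - [37,-30,0]
    - [37,-30,0]
    - [37,-30,0]
    - [37,-30,0]
  gripper: [1,1,1,1,1,1,1,1,1,1]

```text
time_s: 41.85
ee_pos: [0.5463, 0.191, 0.1756]
ee_rot: [-2.791, -1.441, 0.006]
force: [1.0, 0.8, 0.4]
gripper_width: 1.001
finger_force: 0.0
```

Call:
drive_tool:
  dr:
    - [0,0,0]
    - [0,0,0]
    - [0,0,0]
    - [0,0,-0.1344]
    - [0,0,-0.1344]
    - [0,0,-0.1344]
    - [0,0,-0.1344]
    - [0,0,-0.1344]
    - [0,0,0]
    - [0,0,0]
  translation:
    - [37,-30,0]
    - [37,-30,0]
    - [19,-13,0]
    - [0,0,0]
    - [0,0,0]
    - [0,0,0]
    - [0,0,0]
    - [0,0,0]
    - [0,0,0]
    - [0,0,0]
  gripper: [1,1,1,1,1,1,1,1,1,1]

```text
time_s: 42.85
ee_pos: [0.5416, 0.3071, 0.1762]
ee_rot: [-2.163, -2.277, 0.004]
force: [-0.9, 0.8, -0.2]
gripper_width: 1.004
finger_force: 0.0
```

```bash
python3 - <<'E'
from rack import *
p,d,K,M=shot("wrist"); save("w11.png",p); c=cases(p,cloud(d,K,M),(.546,.29),.1,.036,.046,200)[0]
aplan([c[0]/1000,c[1]/1000,.013],np.radians(93.1),2)
E
```

```text
2296 [320. 181.] c 542.7 307.2 size 56.6 32.7 ang 2.9 z 0.0405
std [0.0001 0.0001 0.0003]
turn z -0.0016 then shift mm [-1.00e-01  7.00e-01  1.64e+02] | j6 0.38 pos [0.542  0.3073 0.177 ] yaw 1.6233 F [ 0.6 -0.2  0.6] w 1.001 ff 0.0 t 43.0
```

Call:
drive_tool:
  dr:
    - [0,0,0]
    - [0,0,0]
    - [0,0,0]
    - [0,0,0]
    - [0,0,0]
    - [0,0,0]
    - [0,0,0]
    - [0,0,0]
  translation:
    - [0,0.7,20]
    - [0,0,40]
    - [0,0,45]
    - [0,0,35]
    - [0,0,16]
    - [0,0,7]
    - [0,0,0]
    - [0,0,0]
  gripper: [1,1,1,1,1,1,1,1]

```text
time_s: 43.8
ee_pos: [0.5448, 0.3083, 0.0173]
ee_rot: [2.159, 2.28, 0.005]
force: [-0.1, 0.4, -0.3]
gripper_width: 1.003
finger_force: 0.0
```

Call:
drive_tool:
  dr:
    - [0,0,0]
    - [0,0,0]
    - [0,0,0]
    - [0,0,0]
    - [0,0,0]
    - [0,0,0]
    - [0,0,0]
    - [0,0,0]
    - [0,0,0]
    - [0,0,0]
  translation:
    - [0,0,0]
    - [0,0,0]
    - [0,0,0]
    - [0,0,0]
    - [0,0,0]
    - [0,0,0]
    - [0,0,0]
    - [0,0,0]
    - [0,0,0]
    - [0,0,0]
  gripper: [1,0.7,0.5,0.35,0.2,0.1,0.1,0.1,0.1,0.1]

```text
time_s: 44.8
ee_pos: [0.5438, 0.3079, 0.016]
ee_rot: [2.16, 2.281, 0.002]
force: [-0.2, -0.0, 4.5]
gripper_width: 0.67
finger_force: 39.1
```

```bash
python3 -c "
from h import *
aplan([.5427,.3072,.0131],np.radians(93.1),1)"
```

```text
std [0. 0. 0.]
turn z 0.0003 then shift mm [-0.6 -1.1  2.9] | j6 0.37 pos [0.5437 0.3079 0.016 ] yaw 1.6252 F [-0.3  0.2  5.2] w 0.672 ff 39.1 t 44.85
```

Call:
drive_tool:
  dr:
    - [0,0,0]
    - [0,0,0]
    - [0,0,0]
    - [0,0,0]
    - [0,0,0]
  translation:
    - [0,0,-8]
    - [0,0,-15]
    - [0,0,-25]
    - [0,0,-25]
    - [0,0,0]
  gripper: [0.1,0.1,0.1,0.1,0.1]

```text
time_s: 45.35
ee_pos: [0.5459, 0.3089, 0.0934]
ee_rot: [2.158, 2.279, 0.013]
force: [1.4, 0.2, 0.4]
gripper_width: 0.669
finger_force: 38.4
```

Call:
drive_tool:
  dr:
    - [0,0,0.1495]
    - [0,0,0.1495]
    - [0,0,0.1495]
    - [0,0,0.1495]
    - [0,0,0.1495]
    - [0,0,0.1495]
    - [0,0,0.1495]
    - [0,0,0.1495]
  translation:
    - [0,0,0]
    - [0,0,0]
    - [0,0,0]
    - [0,0,0]
    - [0,0,0]
    - [0,0,0]
    - [0,0,0]
    - [0,0,0]
  gripper: [0.1,0.1,0.1,0.1,0.1,0.1,0.1,0.1]

```text
time_s: 46.15
ee_pos: [0.5425, 0.3072, 0.0871]
ee_rot: [3.071, 0.659, -0.002]
force: [0.2, 0.2, -0.3]
gripper_width: 0.673
finger_force: 38.3
```

Call:
drive_tool:
  dr:
    - [0,0,0]
    - [0,0,0]
    - [0,0,0]
    - [0,0,0]
    - [0,0,0]
    - [0,0,0]
    - [0,0,0]
    - [0,0,0]
    - [0,0,0]
    - [0,0,0]
  translation:
    - [-18,28,0]
    - [-25,38,0]
    - [-26,40,0]
    - [-26,40,0]
    - [-26,40,0]
    - [-22,36,0]
    - [-13,21,0]
    - [-6,9,0]
    - [0,0,20]
    - [0,0,25]
  gripper: [0.1,0.1,0.1,0.1,0.1,0.1,0.1,0.1,0.1,0.1]

```text
time_s: 47.15
ee_pos: [0.502, 0.011, 0.0437]
ee_rot: [3.069, 0.668, 0.005]
force: [0.8, 0.4, -0.6]
gripper_width: 0.671
finger_force: 38.4
```

Call:
drive_tool:
  dr:
    - [0,0,0]
    - [0,0,0]
    - [0,0,0]
    - [0,0,0]
  translation:
    - [0,0,15]
    - [0,0,8]
    - [0,0,0]
    - [0,0,0]
  gripper: [0.1,0.1,0.1,0.1]

```text
time_s: 47.55
ee_pos: [0.5011, 0.0113, 0.0205]
ee_rot: [3.069, 0.67, 0.001]
force: [-0.7, 0.5, -0.5]
gripper_width: 0.671
finger_force: 38.4
```

```bash
python3 -c "
from h import *
aplan([.5,.01,.013],np.radians(24.56),1)"
```

```text
std [0.0002 0.0001 0.0002]
turn z 0.0011 then shift mm [-1.7  0.6  7.7] | j6 1.06 pos [0.5013 0.0113 0.0207] yaw 0.4297 F [-0.9  0.7 -0.4] w 0.672 ff 38.4 t 47.6
```

Lower, release, turn to yaw 114.6 and look.

Call:
drive_tool:
  dr:
    - [0,0,0]
    - [0,0,0]
    - [0,0,0]
    - [0,0,0]
    - [0,0,0]
    - [0,0,0]
    - [0,0,0]
    - [0,0,0]
    - [0,0,0]
  translation:
    - [0,0,3]
    - [0,0,2]
    - [0,0,1.5]
    - [0,0,0.8]
    - [0,0,0]
    - [0,0,0]
    - [0,0,0]
    - [0,0,0]
    - [0,0,0]
  gripper: [0.1,0.1,0.1,0.1,0.1,0.5,0.8,1,1]

```text
time_s: 48.5
ee_pos: [0.5007, 0.011, 0.0127]
ee_rot: [-3.07, -0.669, -0.0]
force: [0.4, -0.8, -0.3]
gripper_width: 0.993
finger_force: 0.0
```

Call:
drive_tool:
  dr:
    - [0,0,0]
    - [0,0,0]
    - [0,0,0]
    - [0,0,-0.1428]
    - [0,0,-0.1428]
    - [0,0,-0.1428]
    - [0,0,-0.1428]
    - [0,0,-0.1428]
    - [0,0,-0.1428]
    - [0,0,-0.1428]
  translation:
    - [0,0,-15]
    - [0,0,-30]
    - [0,0,-38]
    - [0,0,0]
    - [0,0,0]
    - [0,0,0]
    - [0,0,0]
    - [0,0,0]
    - [0,0,0]
    - [0,0,0]
  gripper: [1,1,1,1,1,1,1,1,1,1]

```text
time_s: 49.5
ee_pos: [0.5006, 0.011, 0.0956]
ee_rot: [-2.367, -2.065, 0.0]
force: [-0.4, 0.8, 1.1]
gripper_width: 0.998
finger_force: 0.0
```

Call:
drive_tool:
  dr:
    - [0,0,-0.1428]
    - [0,0,-0.1428]
    - [0,0,-0.1428]
    - [0,0,-0.1428]
    - [0,0,0]
    - [0,0,0]
  translation:
    - [0,0,0]
    - [0,0,0]
    - [0,0,0]
    - [0,0,0]
    - [0,0,0]
    - [0,0,0]
  gripper: [1,1,1,1,1,1]

```text
time_s: 50.1
ee_pos: [0.5006, 0.011, 0.0957]
ee_rot: [-1.701, -2.641, 0.0]
force: [-0.9, -0.3, 0.5]
gripper_width: 1.003
finger_force: 0.0
```

```bash
python3 - <<'E'
from rack import *
p,d,K,M=shot("wrist"); save("w12.png",p); c=cases(p,cloud(d,K,M),(.5,.01),.07,.030,.042,100)[0]
aplan([c[0]/1000,c[1]/1000,.013],np.radians(114.56),2)
E
```

```text
4295 [318. 212.] c 499.8 10.8 size 58.0 34.1 ang -65.5 z 0.0375
std [0. 0. 0.]
turn z -0.0014 then shift mm [ 0.1 -0.8 82.7] | j6 -0.51 pos [0.5007 0.011  0.0957] yaw 1.998 F [ 0.  -0.4 -0.2] w 1.001 ff 0.0 t 50.25
```

Call:
drive_tool:
  dr:
    - [0,0,0]
    - [0,0,0]
    - [0,0,0]
    - [0,0,0]
    - [0,0,0]
    - [0,0,0]
  translation:
    - [0,-0.7,30]
    - [0,0,28]
    - [0,0,16]
    - [0,0,8.5]
    - [0,0,0]
    - [0,0,0]
  gripper: [1,1,1,1,1,1]

```text
time_s: 50.85
ee_pos: [0.5008, 0.0106, 0.014]
ee_rot: [1.697, 2.642, 0.001]
force: [-0.6, 0.2, 0.7]
gripper_width: 1.002
finger_force: 0.0
```

Call:
drive_tool:
  dr:
    - [0,0,0]
    - [0,0,0]
    - [0,0,0]
    - [0,0,0]
    - [0,0,0]
    - [0,0,0]
    - [0,0,0]
    - [0,0,0]
    - [0,0,0]
    - [0,0,0]
  translation:
    - [0,0,0]
    - [0,0,0]
    - [0,0,0]
    - [0,0,0]
    - [0,0,0]
    - [0,0,0]
    - [0,0,0]
    - [0,0,0]
    - [0,0,0]
    - [0,0,0]
  gripper: [0.6,0.3,0.1,0,-0.1,-0.3,-0.4,-0.4,-0.4,-0.4]

```text
time_s: 51.85
ee_pos: [0.5003, 0.0107, 0.0135]
ee_rot: [1.697, 2.643, 0.0]
force: [-0.2, -0.8, 2.7]
gripper_width: 0.387
finger_force: 36.6
```

```bash
python3 -c "
from over import *
aplan([*C+.066*np.array([np.cos(np.radians(204.56)),np.sin(np.radians(204.56))]),.11],np.radians(114.56),2)"
```

```text
std [0. 0. 0.]
turn z 0.0005 then shift mm [-245.7 -150.9  -96.5] | j6 -0.52 pos [0.5003 0.0107 0.0135] yaw 2.0 F [-0.  -0.3  2.9] w 0.388 ff 36.7 t 51.95
```

Call:
drive_tool:
  dr:
    - [0,0,0]
    - [0,0,0]
    - [0,0,0]
    - [0,0,0]
  translation:
    - [0,0,-8]
    - [0,0,-20]
    - [0,0,-35]
    - [0,0,-33]
  gripper: [-0.4,-0.4,-0.4,-0.4]

```text
time_s: 52.35
ee_pos: [0.4989, 0.0108, 0.1096]
ee_rot: [-1.696, -2.642, 0.002]
force: [0.1, 0.1, -0.4]
gripper_width: 0.393
finger_force: 36.3
```

Call:
drive_tool:
  dr:
    - [0,0,0]
    - [0,0,0]
    - [0,0,0]
    - [0,0,0]
    - [0,0,0]
    - [0,0,0]
    - [0,0,0]
    - [0,0,0]
    - [0,0,0]
  translation:
    - [-26,-16,0]
    - [-37,-23,0]
    - [-40,-24,0]
    - [-40,-24,0]
    - [-40,-24,0]
    - [-35,-22,0]
    - [-19,-12,0]
    - [-8.7,-5.9,0]
    - [0,0,0]
  gripper: [-0.4,-0.4,-0.4,-0.4,-0.4,-0.4,-0.4,-0.4,-0.4]

```text
time_s: 53.25
ee_pos: [0.4646, -0.276, 0.109]
ee_rot: [-1.699, -2.641, -0.0]
force: [0.7, 0.0, -0.7]
gripper_width: 0.391
finger_force: 36.3
```

Call:
drive_tool:
  dr:
    - [0,0,0]
    - [0,0,0]
    - [0,0,0]
    - [0,0,0]
  translation:
    - [0,0,0]
    - [0,0,0]
    - [0,0,0]
    - [0,0,0]
  gripper: [-0.4,-0.4,-0.4,-0.4]

```text
time_s: 53.65
ee_pos: [0.4653, -0.2747, 0.1093]
ee_rot: [-1.696, -2.645, -0.0]
force: [-0.2, 0.2, -0.3]
gripper_width: 0.386
finger_force: 36.3
```

```bash
python3 -c "
from over import *
view('w13',204.56)
aplan([*C+.066*np.array([np.cos(np.radians(204.56)),np.sin(np.radians(204.56))]),.0185],np.radians(114.56),2)"
```

```text
turn z -3.1398 then shift mm [ 0.8  0.4 91.5] | j6 -1.06 pos [ 0.4653 -0.2747  0.1093] yaw 2.0013 F [-0.2  0.2 -0.3] w 0.386 ff 36.3 t 53.65
wall 332 [445. 101.] radial -2.6 tang -74.4
wall 331 [539. 162.] radial -61.1 tang -40.5
wall 246 [318. 172.] radial 66.3 tang -34.6
wall 210 [512. 281.] radial -60.9 tang 39.1
held top 10279 radial 66.6 tang -0.8 [61.1 59. ] 24.6 z 0.1332
std [0.     0.0001 0.    ]
turn z 0.0014 then shift mm [-0.5 -0.2 90.8] | j6 -1.06 pos [ 0.4652 -0.275   0.1093] yaw 2.0008 F [ 0.4 -0.  -0.7] w 0.389 ff 36.3 t 53.8
```

Call:
drive_tool:
  dr:
    - [0,0,0]
    - [0,0,0]
    - [0,0,0]
    - [0,0,0]
    - [0,0,0]
    - [0,0,0]
    - [0,0,0]
    - [0,0,0]
    - [0,0,0]
  translation:
    - [-0.3,0,0]
    - [0,0,20]
    - [0,0,25]
    - [0,0,20]
    - [0,0,10]
    - [0,0,4]
    - [0,0,0]
    - [0,0,0]
    - [0,0,0]
  gripper: [-0.4,-0.4,-0.4,-0.4,-0.4,-0.4,-0.4,-0.4,-0.4]

```text
time_s: 54.7
ee_pos: [0.466, -0.2764, 0.0315]
ee_rot: [1.696, 2.642, -0.0]
force: [0.1, 0.3, -0.6]
gripper_width: 0.39
finger_force: 36.3
```

```bash
python3 -c "
from over import *
aplan([*C+.066*np.array([np.cos(np.radians(204.56)),np.sin(np.radians(204.56))]),.0185],np.radians(114.56),2)"
```

```text
std [0.0001 0.0001 0.0001]
turn z 0.0006 then shift mm [ 0.9 -0.3 12.8] | j6 -1.06 pos [ 0.4659 -0.2763  0.0313] yaw 2.0 F [-0.   0.1 -0.6] w 0.393 ff 36.3 t 54.8
```

Call:
drive_tool:
  dr:
    - [0,0,0]
    - [0,0,0]
    - [0,0,0]
    - [0,0,0]
    - [0,0,0]
    - [0,0,0]
    - [0,0,0]
    - [0,0,0]
  translation:
    - [0.5,-0.2,0]
    - [0,0,0]
    - [0,0,3]
    - [0,0,3]
    - [0,0,3]
    - [0,0,2]
    - [0,0,0]
    - [0,0,0]
  gripper: [-0.4,-0.4,-0.4,-0.4,-0.4,-0.4,-0.4,-0.4]

```text
time_s: 55.6
ee_pos: [0.4648, -0.2754, 0.0191]
ee_rot: [-1.697, -2.643, -0.0]
force: [0.8, -0.5, 0.2]
gripper_width: 0.39
finger_force: 36.3
```

```bash
python3 -c "
from over import *
aplan([*C+.066*np.array([np.cos(np.radians(204.56)),np.sin(np.radians(204.56))]),.0185],np.radians(114.56),2)"
```

```text
std [0. 0. 0.]
turn z 0.0006 then shift mm [-0.3  0.4  0.7] | j6 -1.06 pos [ 0.4648 -0.2754  0.0192] yaw 2.0 F [-0.1 -0.4 -0.5] w 0.391 ff 36.3 t 55.7
```

Call:
drive_tool:
  dr:
    - [0,0,0]
    - [0,0,0]
    - [0,0,0]
    - [0,0,0]
    - [0,0,0]
    - [0,0,0]
    - [0,0,0]
    - [0,0,0]
  translation:
    - [0,0,0.6]
    - [0,0,0.6]
    - [0,0,0.4]
    - [0,0,0]
    - [0,0,0]
    - [0,0,0]
    - [0,0,0]
    - [0,0,0]
  gripper: [-0.4,-0.4,-0.4,-0.4,-0.1,0.1,0.15,0.15]

```text
time_s: 56.5
ee_pos: [0.4647, -0.2754, 0.0174]
ee_rot: [-1.697, -2.643, -0.0]
force: [-0.7, -0.7, -0.9]
gripper_width: 0.578
finger_force: 0.0
```

Call:
drive_tool:
  dr:
    - [0,0,0]
    - [0,0,0]
    - [0,0,0]
    - [0,0,0]
    - [0,0,0]
    - [0,0,0]
    - [0,0,0]
    - [0,0,0]
  translation:
    - [0,0,-10]
    - [0,0,-30]
    - [0,0,-40]
    - [0,0,-40]
    - [0,0,-40]
    - [0,0,-40]
    - [0,0,0]
    - [0,0,0]
  gripper: [0.15,0.15,0.15,0.15,0.5,1,1,1]

```text
time_s: 57.3
ee_pos: [0.4654, -0.2758, 0.2198]
ee_rot: [1.695, 2.64, -0.0]
force: [-0.2, -0.0, -0.3]
gripper_width: 0.996
finger_force: 0.0
```

```bash
python3 -c "
from seated import *
seated('w14')
for n in ('scene','side'):
    p,d,K,M=shot(n); W=cloud(d,K,M); b=blobs(W,.0065,.013,(.665,.01),.09,30)
    for q in b[:2]: print(n,q[0],np.round(circ(rim(W,q[3])[:,:2]),3),np.round(q[1].mean(0),3))
plan([.664,.011,.2],np.radians(54.6))"
```

```text
pocket 84.56 2266 off radial -0.6 tang -2.0 [34.2 63.2] ang 84.5 z 0.0425
pocket -35.44 1677 off radial -1.4 tang -0.3 [57.9 34.7] ang 55.0 z 0.0426
pocket 204.56 1858 off radial 1.2 tang -0.4 [33.9 57.3] ang 24.0 z 0.0426
scene 655 [0.668 0.012 0.051] [0.674 0.012 0.009]
side 530 [0.664 0.014 0.052] [0.66  0.022 0.009]
turn z 1.047 then shift mm [348.9  -2.4  15.9] | j6 -1.06 pos [ 0.4639 -0.2748  0.2158] yaw 2.0 F [-0.  -0.1 -1. ] w 1.001 ff 0.0 t 57.45
```

View pics/w14.png

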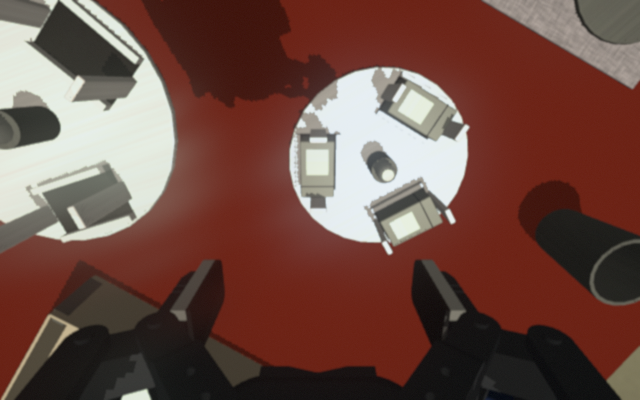

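All three cases sit in their pockets, at (418,105), (317,163) and (408,212), with the post free at (382,165). Now the keeper.

Call:
drive_tool:
  dr:
    - [0,0,0.1496]
    - [0,0,0.1496]
    - [0,0,0.1496]
    - [0,0,0.1496]
    - [0,0,0.1496]
    - [0,0,0.1496]
    - [0,0,0.1496]
    - [0,0,0]
  translation:
    - [0,0,0]
    - [0,0,0]
    - [0,0,0]
    - [0,0,0]
    - [0,0,0]
    - [0,0,0]
    - [0,0,0]
    - [49,0,2]
  gripper: [1,1,1,1,1,1,1,1]

```text
time_s: 58.25
ee_pos: [0.4912, -0.238, 0.2138]
ee_rot: [-2.797, -1.427, 0.004]
force: [1.5, 0.2, -0.2]
gripper_width: 1.001
finger_force: 0.0
```

Call:
drive_tool:
  dr:
    - [0,0,0]
    - [0,0,0]
    - [0,0,0]
    - [0,0,0]
    - [0,0,0]
    - [0,0,0]
    - [0,0,0]
    - [0,0,0]
    - [0,0,0]
  translation:
    - [49,0,2]
    - [49,0,2]
    - [49,0,2]
    - [49,0,2]
    - [49,0,2]
    - [46,-2,0]
    - [9,0,0]
    - [0,0,0]
    - [0,0,0]
  gripper: [1,1,1,1,1,1,1,1,1]

```text
time_s: 59.15
ee_pos: [0.6644, 0.0095, 0.2042]
ee_rot: [-2.791, -1.44, 0.004]
force: [-0.4, -0.2, 0.1]
gripper_width: 1.0
finger_force: 0.0
```

```bash
python3 - <<'E'
from over import *
for t in ("w5","w6","w9","w10","w13","w14"):
    z=np.load(f"pics/{t}.npz"); W=cloud(z["d"],z["K"],z["M"])
    for b in blobs(W,.0585,.064,C,.03,8)[:1]: print(t,b[0],"pin",np.round(b[1].mean(0),4),np.round(circ(rim(W,b[3])[:,:2]),4))
p,d,K,M=shot("wrist"); save("w15.png",p); W=cloud(d,K,M)
for lo,hi in [(.030,.037),(.0065,.012)]:
    b=blobs(W,lo,hi,(.664,.011),.09)[0]; q=rim(W,b[3]); c=circ(q[:,:2]); print(b[0],np.round(b[2]),np.round(c,4),np.median(b[1][:,2]).round(4))
    if lo>.02: c0=c
aplan([c0[0],c0[1],.0095],np.radians(54.56),2)
E
```

```text
w5 412 pin [ 0.526  -0.2476  0.0607] [ 0.5253 -0.2479  0.0071]
w6 232 pin [ 0.5257 -0.2478  0.0607] [ 0.5252 -0.2481  0.0071]
w9 405 pin [ 0.526  -0.248   0.0607] [ 0.5253 -0.2482  0.0072]
w10 250 pin [ 0.526  -0.2481  0.0606] [ 0.5255 -0.2482  0.0072]
w13 420 pin [ 0.5238 -0.2476  0.0607] [ 0.5245 -0.2479  0.0073]
w14 199 pin [ 0.5243 -0.2479  0.0607] [ 0.5246 -0.2481  0.0072]
905 [317. 169.] [0.664  0.0117 0.0192] 0.0332
8542 [317. 160.] [0.6639 0.0116 0.0591] 0.0094
std [0.0001 0.0001 0.0003]
turn z -0.0011 then shift mm [  2.   -2.1 195.5] | j6 0.55 pos [0.6646 0.0088 0.205 ] yaw 0.9512 F [ 0.3 -0.  -0.6] w 1.003 ff 0.0 t 59.3
```

Call:
drive_tool:
  dr:
    - [0,0,0]
    - [0,0,0]
    - [0,0,0]
    - [0,0,0]
    - [0,0,0]
    - [0,0,0]
    - [0,0,0]
    - [0,0,0]
    - [0,0,0]
  translation:
    - [2,-2,30]
    - [0,0,45]
    - [0,0,45]
    - [0,0,35]
    - [0,0,20]
    - [0,0,10]
    - [0,0,0]
    - [0,0,0]
    - [0,0,0]
  gripper: [1,1,1,1,1,1,1,1,1]

```text
time_s: 60.2
ee_pos: [0.6665, 0.0127, 0.023]
ee_rot: [2.79, 1.439, 0.005]
force: [-0.1, 1.0, 0.8]
gripper_width: 0.998
finger_force: 0.0
```

```bash
python3 -c "
from h import *
aplan([.664,.0117,.0095],np.radians(54.56),3)"
```

```text
std [0.0002 0.0001 0.0003]
turn z 0.0004 then shift mm [-2.2 -1.2 13.2] | j6 0.56 pos [0.6663 0.0128 0.0227] yaw 0.9526 F [-0.2  0.2  0.4] w 1.004 ff 0.0 t 60.35
```

Call:
drive_tool:
  dr:
    - [0,0,0]
    - [0,0,0]
    - [0,0,0]
    - [0,0,0]
    - [0,0,0]
    - [0,0,0]
  translation:
    - [-1,-0.8,6]
    - [0,0,4]
    - [0,0,0]
    - [0,0,0]
    - [0,0,0]
    - [0,0,0]
  gripper: [1,1,1,1,1,1]

```text
time_s: 60.95
ee_pos: [0.6638, 0.0126, 0.0107]
ee_rot: [2.792, 1.441, 0.0]
force: [-0.1, -0.7, -0.5]
gripper_width: 0.998
finger_force: 0.0
```

```bash
python3 -c "
from h import *
aplan([.664,.0117,.0095],np.radians(54.56),3)"
```

```text
std [0. 0. 0.]
turn z 0.0006 then shift mm [-0.7  0.7  1.3] | j6 0.56 pos [0.6638 0.0126 0.0108] yaw 0.9528 F [ 0.  -0.2 -0.1] w 1.002 ff 0.0 t 61.1
```

Call:
drive_tool:
  dr:
    - [0,0,0]
    - [0,0,0]
    - [0,0,0]
    - [0,0,0]
    - [0,0,0]
    - [0,0,0]
    - [0,0,0]
    - [0,0,0]
    - [0,0,0]
    - [0,0,0]
  translation:
    - [-0.7,0.5,0.8]
    - [0,0,0]
    - [0,0,0]
    - [0,0,0]
    - [0,0,0]
    - [0,0,0]
    - [0,0,0]
    - [0,0,0]
    - [0,0,0]
    - [0,0,0]
  gripper: [1,0.5,0.2,0.1,0,-0.1,-0.3,-0.3,-0.3,-0.3]
  squeeze: 50

```text
time_s: 62.1
ee_pos: [0.6639, 0.0118, 0.0103]
ee_rot: [2.791, 1.441, 0.001]
force: [-0.8, 0.2, 3.1]
gripper_width: 0.455
finger_force: 50.0
```

```bash
python3 -c "
from h import *
aplan([.5253,-.2481,.13],np.radians(54.56),2)"
```

```text
std [0. 0. 0.]
turn z 0.0006 then shift mm [-292.1   37.7 -119.7] | j6 0.55 pos [0.664  0.0118 0.0103] yaw 0.9528 F [-0.6 -0.1  3.8] w 0.453 ff 50.1 t 62.2
```

Call:
drive_tool:
  dr:
    - [0,0,0]
    - [0,0,0]
    - [0,0,0]
    - [0,0,0]
    - [0,0,0]
    - [0,0,0]
  translation:
    - [0,0,-8]
    - [0,0,-20]
    - [0,0,-35]
    - [0,0,-35]
    - [0,0,-20]
    - [0,0,0]
  gripper: [-0.3,-0.3,-0.3,-0.3,-0.3,-0.3]

```text
time_s: 62.8
ee_pos: [0.6659, 0.0117, 0.1319]
ee_rot: [2.789, 1.439, 0.01]
force: [0.5, -0.1, -1.1]
gripper_width: 0.453
finger_force: 50.6
```

Call:
drive_tool:
  dr:
    - [0,0,0]
    - [0,0,0]
    - [0,0,0]
    - [0,0,0]
    - [0,0,0]
    - [0,0,0]
    - [0,0,0]
    - [0,0,0]
    - [0,0,0]
    - [0,0,0]
  translation:
    - [-20,2,0]
    - [-40,5,0]
    - [-46,6,0]
    - [-46,6,0]
    - [-46,6,0]
    - [-46,6,0]
    - [-30,4,0]
    - [-18,3,0]
    - [0,0,0]
    - [0,0,0]
  gripper: [-0.3,-0.3,-0.3,-0.3,-0.3,-0.3,-0.3,-0.3,-0.3,-0.3]

```text
time_s: 63.8
ee_pos: [0.5239, -0.2479, 0.1256]
ee_rot: [-2.79, -1.437, 0.003]
force: [0.4, 0.5, -2.0]
gripper_width: 0.457
finger_force: 50.6
```

Call:
drive_tool:
  dr:
    - [0,0,0]
    - [0,0,0]
    - [0,0,0]
    - [0,0,0]
    - [0,0,0]
    - [0,0,0]
    - [0,0,0]
  translation:
    - [0,0,20]
    - [0,0,20]
    - [0,0,5]
    - [0,0,0]
    - [0,0,0]
    - [0,0,0]
    - [0,0,0]
  gripper: [-0.3,-0.3,-0.3,-0.3,-0.3,-0.3,-0.3]

```text
time_s: 64.5
ee_pos: [0.5262, -0.2485, 0.084]
ee_rot: [2.79, 1.44, 0.002]
force: [1.3, 0.3, -1.2]
gripper_width: 0.453
finger_force: 50.6
```

```bash
python3 - <<'E'
from over import *
p,d,K,M=shot("wrist"); save("w16.png",p); W=cloud(d,K,M); z=get_obs()["ee_pos"][2]
for b in blobs(W,z-.0073+.003,z-.0073+.009,C,.08)[:1]: q=rim(W,b[3]); print("flange",b[0],np.round(b[1].mean(0),4),np.round(circ(q[:,:2]),4))
aplan([.5253,-.2481,.0513],np.radians(54.56),3)
E
```

```text
flange 23861 [ 0.5403 -0.2278  0.0831] [ 0.5305 -0.2417  0.0487]
std [0.0001 0.0001 0.0002]
turn z 0.0006 then shift mm [-0.  -0.6 32.2] | j6 0.08 pos [ 0.5258 -0.2484  0.0835] yaw 0.9528 F [-0.2 -0.2 -2. ] w 0.455 ff 50.6 t 64.7
```

View pics/w16.png

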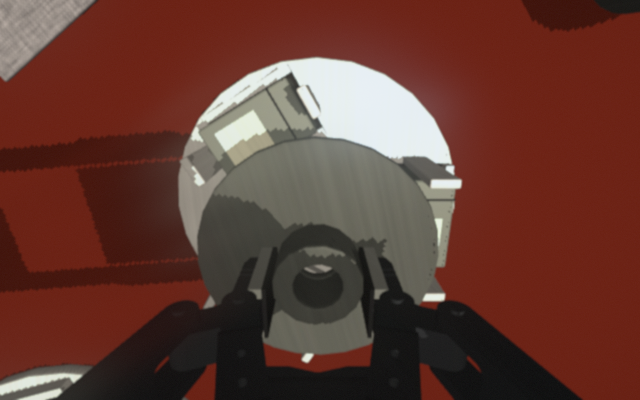

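The ring is held level with the hub at (318,283), over the post; the pin top shows in the bore at (318,268). Lower to just above the pin and re-check.

Call:
drive_tool:
  dr:
    - [0,0,0]
    - [0,0,0]
    - [0,0,0]
    - [0,0,0]
    - [0,0,0]
    - [0,0,0]
  translation:
    - [0,0,7]
    - [0,0,4]
    - [0,0,0]
    - [0,0,0]
    - [0,0,0]
    - [0,0,0]
  gripper: [-0.3,-0.3,-0.3,-0.3,-0.3,-0.3]

```text
time_s: 65.3
ee_pos: [0.5256, -0.2484, 0.072]
ee_rot: [2.792, 1.44, 0.0]
force: [0.3, -0.5, -1.2]
gripper_width: 0.453
finger_force: 50.6
```

```bash
python3 -c "
from h import *
aplan([.5253,-.2481,.0513],np.radians(54.56),3)"
```

```text
std [0. 0. 0.]
turn z 0.0005 then shift mm [ 0.  -0.4 20.7] | j6 0.08 pos [ 0.5256 -0.2483  0.072 ] yaw 0.9528 F [ 0.4 -0.2 -1.7] w 0.448 ff 50.6 t 65.45
```

Call:
drive_tool:
  dr:
    - [0,0,0]
    - [0,0,0]
    - [0,0,0]
    - [0,0,0]
    - [0,0,0]
    - [0,0,0]
    - [0,0,0]
  translation:
    - [0,-0.4,2]
    - [0,0,2]
    - [0,0,2]
    - [0,0,2]
    - [0,0,2]
    - [0,0,0]
    - [0,0,0]
  gripper: [-0.3,-0.3,-0.3,-0.3,-0.3,-0.3,-0.3]

```text
time_s: 66.15
ee_pos: [0.5251, -0.248, 0.0617]
ee_rot: [-2.792, -1.441, 0.0]
force: [0.3, 0.2, -1.9]
gripper_width: 0.455
finger_force: 50.6
```

```bash
python3 -c "
from h import *
aplan([.5253,-.2481,.0513],np.radians(54.56),2)"
```

```text
std [0.0001 0.     0.0001]
turn z 0.0006 then shift mm [ 0.   0.1 10.5] | j6 0.08 pos [ 0.5252 -0.248   0.0618] yaw 0.9528 F [ 0.3 -0.5 -2.1] w 0.457 ff 50.6 t 66.25
```

Underside is now at 0.0545, below the pin top, with no contact force: it is on the pin. Continue down.

Call:
drive_tool:
  dr:
    - [0,0,0]
    - [0,0,0]
    - [0,0,0]
    - [0,0,0]
    - [0,0,0]
    - [0,0,0]
  translation:
    - [0,0,3]
    - [0,0,3]
    - [0,0,2]
    - [0,0,1.5]
    - [0,0,0]
    - [0,0,0]
  gripper: [-0.3,-0.3,-0.3,-0.3,-0.3,-0.3]

```text
time_s: 66.85
ee_pos: [0.5252, -0.248, 0.0523]
ee_rot: [2.792, 1.441, -0.0]
force: [0.6, 0.8, -1.7]
gripper_width: 0.449
finger_force: 50.6
```

```bash
python3 -c "
from h import *
aplan([.5253,-.2481,.0513],np.radians(54.56),2)"
```

```text
std [0.     0.     0.0001]
turn z 0.0005 then shift mm [0.  0.1 1.1] | j6 0.08 pos [ 0.5252 -0.2481  0.0524] yaw 0.9528 F [-0.1  0.3 -2.4] w 0.453 ff 50.6 t 66.95
```

Call:
drive_tool:
  dr:
    - [0,0,0]
    - [0,0,0]
    - [0,0,0]
    - [0,0,0]
    - [0,0,0]
    - [0,0,0]
    - [0,0,0]
    - [0,0,0]
    - [0,0,0]
  translation:
    - [0,0,0.7]
    - [0,0,0.4]
    - [0,0,0]
    - [0,0,0]
    - [0,0,0]
    - [0,0,0]
    - [0,0,0]
    - [0,0,0]
    - [0,0,0]
  gripper: [-0.3,-0.3,-0.3,-0.3,0,0.3,0.7,1,1]

```text
time_s: 67.85
ee_pos: [0.5252, -0.2481, 0.0514]
ee_rot: [2.792, 1.441, 0.0]
force: [0.6, -0.1, 0.1]
gripper_width: 1.0
finger_force: 0.0
```

Call:
drive_tool:
  dr:
    - [0,0,0]
    - [0,0,0]
    - [0,0,0]
    - [0,0,0]
    - [0,0,0]
    - [0,0,0]
    - [0,0,0]
    - [0,0,0]
  translation:
    - [0,0,-10]
    - [0,0,-30]
    - [0,0,-40]
    - [0,0,-40]
    - [0,0,-40]
    - [0,0,0]
    - [0,0,0]
    - [0,0,0]
  gripper: [1,1,1,1,1,1,1,1]

```text
time_s: 68.65
ee_pos: [0.5245, -0.2476, 0.2102]
ee_rot: [-2.79, -1.44, 0.002]
force: [-0.1, 0.6, -0.3]
gripper_width: 0.998
finger_force: 0.0
```

```bash
python3 - <<'E'
from seated import *
seated("w17"); z=np.load("pics/w17.npz"); W=cloud(z["d"],z["K"],z["M"])
for lo,hi in [(.071,.078),(.0465,.054)]:
    b=blobs(W,lo,hi,C,.08)[0]; q=rim(W,b[3]); s=b[1]; n=np.linalg.lstsq(np.c_[s[:,:2]-C,np.ones(len(s))],s[:,2],rcond=None)[0]; print(b[0],np.round(circ(q[:,:2]),4),np.median(s[:,2]).round(4),"tilt",np.round(n[:2],3))
E
```

```text
pocket 84.56 1812 off radial 1.2 tang 0.5 [30.6 58.2] ang 84.5 z 0.0424
pocket -35.44 1381 off radial 2.3 tang 0.1 [57.9 28.9] ang 56.6 z 0.0425
pocket 204.56 1135 off radial 4.7 tang 0.2 [27.3 58.3] ang 24.1 z 0.0425
1110 [ 0.5249 -0.2478  0.0192] 0.0743 tilt [-0.    -0.007]
10282 [ 0.525  -0.2478  0.059 ] 0.0504 tilt [ 0.    -0.001]
```

View pics/w17.png

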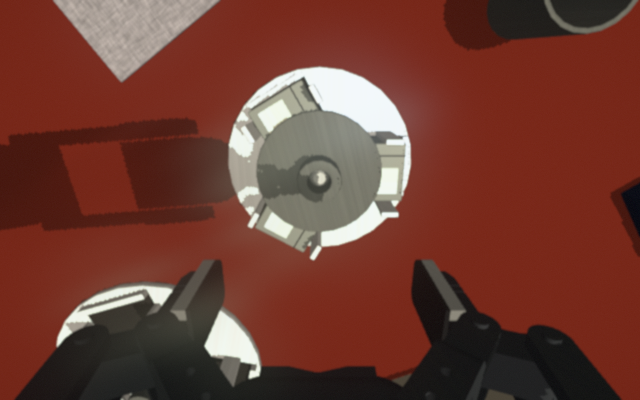

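The keeper is back on the post, hub at (319,178), flange top at 0.0504, level and centred. The cases are still seated at (278,107), (393,170) and (285,228); the flange hides their inner edges, so the radial readings are only apparent. Handing in.

```bash
python3 -c "
from cell import r
print(r.job_done())"
```

```text
the job is handed in; nothing more can be done
None
```

The job is handed in, with no verdict returned: in the last picture all three film cases were seated in the middle-sized carousel's pockets and the keeper ring was level on its shoulder, hub up, at about 69 s of robot time.

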